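# Fill up the jar shaker and start a run

### The arm

A 7-joint arm with a two-finger parallel gripper is mounted at the origin on a cart in front of the work surface, level with it; the furniture and walls round the work are solid. World frame = base frame: x ahead of the robot, y to its left, z up, the work surface at z = 0. Lengths are in m, angles in rad, forces in N, time in s.
With the tool pointing down it reaches from about 0.425 to 0.875 m from the base axis. Payload 4.7 kg.
Tool frame: the origin (TCP) lies where the fingers leave the gripper's body, on its centre line; the fingertips stand 73 mm ahead of it and the grasp point (between the pads) lies 54 mm ahead of it; z points along the fingers, y is the direction in which the jaws open and shut (so a half turn about z gives the same grasp; the last joint's range is limited). The gripper opens to 85 mm and grips with 20 to 120 N. Pads are 22 mm wide; open, the fingers measure 114 mm over their backs; the gripper's body (76 mm by 85 mm) begins 54 mm behind the grasp point. The pads swing forward as they close: fully open they stand 13 mm farther back than shut.
Start: joints at [-1.323, 0.321, -0.07, 1.45, 0.023, 1.371, -0.057], TCP at [0.151, 0.632, 0.304] pointing down, gripper open.
Joint ranges: [-2.86, 2.86], [-0.3, 2.09], [-1.38, 1.24], [0.06, 2.45], [-1.56, 4.7], [0.09, 2.05], [-2.69, 2.69]. Speed limits (rad/s): [2.57, 2.57, 3.14, 3.14, 3.14, 3.14, 3.14].

### API

Orientations are given as [roll, pitch, yaw] about the fixed x, y, z axes, in that order (R = Rz(yaw) Ry(pitch) Rx(roll)).
In Python, from workcell import status, vision, workorder gives the robot as it stands.
- The arm moves only by the tool carry_out, never from a script. Its argument "rows" is a list of rows, each an object of numbers: "x", "y", "z": the shift along the tool's x, y, z in mm; "turn": the turn about the tool's z in rad. A call has 1 to 8 rows; each row shifts and turns the commanded pose from where the row before left it, along the tool's axes as they then stand; what a row does not reach is not made up. A row lasts 1/10 s, in which the tool goes at most 50 mm and 8.59 degrees, less where a joint would pass 70% of its speed; a pose out of reach is approached as far as the arm can. A call with a gripper value outside its range is refused whole. "fingers" is the finger opening in mm, from 0 to 85.4, set as the call begins (left out, the last holds). The fingers move at their own pace and stop on an object; "force" is the grip in N (left out, the last holds). Time passes only in rows, so rows that do not move let the fingers close. It gives the time, the measured TCP pose, the force and the opening at its end, in the units of the state.
- status.state(): the state, without advancing time (a new reading comes with each control period).
- vision.read_camera(name): name is "side" or "top"; returns the picture (400x640x3 uint8, red, green, blue); there is no depth.
- vision.calibration(name): a dict with "camera_matrix" (3x3 intrinsics, pixels), "R" (3x3) and "t" (3): a world point X has camera coordinates R X + t. Camera axes: x right, y down, z forward; pixel columns grow to the right and rows downward; lengths in m; the calibration is good to about 2 mm. A picture is of the moment at which its call begins. calibration takes no time and is no camera call.
- workorder.finish_job(): hands the job in, once; it reports no verdict.
Trained networks look in the newest picture that a camera, given by its name, has taken for a name from the list of things; names that differ only in an ending like _2 or _b are one class to them, and where a whole thing is asked for, a point or a joint stands for the part that bears it (a point fixed in the world has none). Each returns a list of dicts, best first, with "p" (0 to 1); they miss things now and then, are a little off and sometimes report something else, mostly with a low value. They report only what shows in the picture. A call takes as long as a camera call.
- vision.trace(target, camera): "mask" (400x640 bool, what is visible of it).
- vision.spot_point(target, camera): "position" ([x, y, z] in m, in world coordinates, good to about 4 mm: a listed point, or the origin of a listed thing).
The state is a dict: "time": time; "joints": joint angles; "qvel": joint speeds; "joint_efforts": joint torques, N m; "tcp_pos": TCP position; "eef_rot": TCP orientation; "force": force on the tool from outside, world axes, zero at the start; "torque": the same for the moment, N m; "finger_gap": finger opening in m.
Only numpy, scipy, OpenCV 4.12 (cv2) and the standard library are available. Lean on these libraries where they do the work, as an engineer would, in place of code of your own. Each camera call takes 0.05 s, during which the arm holds its last target.

### The job

Get the shaker ready for a run: stand a spare jar from the mat upright in every pocket of the blue plate that is still empty, leaving the jars that are already in it where they are and any surplus spares standing upright outside. When the plate is full, turn the grey speed dial so that its white pointer stands at the red mark; only after that, wind the orange timer key clockwise, in as many turns as it takes, until it is fully wound at its stop. Do not lift, tip or push away the beaker.

Things in the scene. Friction and masses are not known exactly. Their poses are not given: they have to be found in the camera images.
- shaker: fixed jar shaker (white base with a blue pocket plate), 267 x 176 mm, origin under the centre of its base; its x axis points from the control panel (the 85 mm nearest the robot, top 39 mm above the worktop) to the far end, z up. The blue plate covers the rest, its top 56 mm above the worktop, with six square pockets, 52 x 52 mm and 10 mm deep, in three rows 60 mm apart (x) of two 76 mm apart (y). Moves from start to start
- dial_grip (a point): centre of the grey speed dial's grip bar, on its upright turning axis at the left of the panel, 38 mm above the panel. The bar is 42 x 12 mm, and runs from 6 to 50 mm above the panel, over a 46 mm disc; its x axis runs along the bar towards the pointer (white line). It turns from 1.4 rad anticlockwise to 1.4 rad clockwise (seen from above) of pointing along the shaker's +x, starts 0.4 to 1.45 rad anticlockwise of the red mark, has 0.04 N m of friction and stays where left
- dial_tip (a point): end of the dial's white pointer, 30 mm from the axis, close above the panel
- red_mark (a point): the red index mark on the black ring round the dial, 30 mm from the same axis; set differently each time, it cannot be moved by touch
- key_grip (a point): centre of the orange winged key of the sprung timer, on its upright axis at the right of the panel, 38 mm above the panel. The wing is 44 x 10 mm and runs from 20 to 50 mm above the panel, over a 40 mm steel disc 8 mm high; x axis along the wing
- timer_key (a joint): how far the timer is wound, rad, grows clockwise seen from above, 0 run down to 4.2 fully wound against its stop; starts at 0 to 0.7. Needs 0.045 to 0.065 N m, and stays where it is let go
- beaker: small glass beaker, 44 mm wide, 61 mm high, standing at the far left of the mat, origin at its underside; not part of the job
- spare1_mid (a point): spare jar 1, at first on the thin black rubber mat (280 x 190 x 2 mm) left of the shaker: low round amber sample jar with white lid, 42 mm in diameter all the way up, 40 mm high, about 70 g; this point is its centre, 20 mm above its underside, z up when it stands
- spare2_mid (a point): spare jar 2, at first on the thin black rubber mat (280 x 190 x 2 mm) left of the shaker: low round amber sample jar with white lid, 42 mm in diameter all the way up, 40 mm high, about 70 g; this point is its centre, 20 mm above its underside, z up when it stands
- spare3_mid (a point): spare jar 3, at first on the thin black rubber mat (280 x 190 x 2 mm) left of the shaker: low round amber sample jar with white lid, 42 mm in diameter all the way up, 40 mm high, about 70 g; this point is its centre, 20 mm above its underside, z up when it stands
- spare4_mid (a point): spare jar 4, at first on the thin black rubber mat (280 x 190 x 2 mm) left of the shaker: low round amber sample jar with white lid, 42 mm in diameter all the way up, 40 mm high, about 70 g; this point is its centre, 20 mm above its underside, z up when it stands
- spare5_mid (a point): spare jar 5, at first on the thin black rubber mat (280 x 190 x 2 mm) left of the shaker: low round amber sample jar with white lid, 42 mm in diameter all the way up, 40 mm high, about 70 g; this point is its centre, 20 mm above its underside, z up when it stands
- resident1_mid (a point): jar that already stands in pocket 1, absent in many starts (the pocket is then empty): low round amber sample jar with white lid, 42 mm in diameter all the way up, 40 mm high, about 70 g; this point is its centre, 20 mm above its underside, z up when it stands
- resident2_mid (a point): jar that already stands in pocket 2, absent in many starts (the pocket is then empty): low round amber sample jar with white lid, 42 mm in diameter all the way up, 40 mm high, about 70 g; this point is its centre, 20 mm above its underside, z up when it stands
- resident3_mid (a point): jar that already stands in pocket 3, absent in many starts (the pocket is then empty): low round amber sample jar with white lid, 42 mm in diameter all the way up, 40 mm high, about 70 g; this point is its centre, 20 mm above its underside, z up when it stands
- resident4_mid (a point): jar that already stands in pocket 4, absent in many starts (the pocket is then empty): low round amber sample jar with white lid, 42 mm in diameter all the way up, 40 mm high, about 70 g; this point is its centre, 20 mm above its underside, z up when it stands
- resident5_mid (a point): jar that already stands in pocket 5, absent in many starts (the pocket is then empty): low round amber sample jar with white lid, 42 mm in diameter all the way up, 40 mm high, about 70 g; this point is its centre, 20 mm above its underside, z up when it stands
- resident6_mid (a point): jar that already stands in pocket 6, absent in many starts (the pocket is then empty): low round amber sample jar with white lid, 42 mm in diameter all the way up, 40 mm high, about 70 g; this point is its centre, 20 mm above its underside, z up when it stands
- pocket1 (a point): centre of the floor of pocket 1 (near row, left), 46 mm above the worktop and 10 mm below the plate's top; axes as the shaker's
- pocket2 (a point): centre of the floor of pocket 2 (near row, right), 46 mm above the worktop and 10 mm below the plate's top; axes as the shaker's
- pocket3 (a point): centre of the floor of pocket 3 (middle row, left), 46 mm above the worktop and 10 mm below the plate's top; axes as the shaker's
- pocket4 (a point): centre of the floor of pocket 4 (middle row, right), 46 mm above the worktop and 10 mm below the plate's top; axes as the shaker's
- pocket5 (a point): centre of the floor of pocket 5 (far row, left), 46 mm above the worktop and 10 mm below the plate's top; axes as the shaker's
- pocket6 (a point): centre of the floor of pocket 6 (far row, right), 46 mm above the worktop and 10 mm below the plate's top; axes as the shaker's

How it is judged:
On the way, in this order (a step that is already met when the one before it is completed fails the run):
1. every pocket of the plate holds an upright jar (((horizontal distance between resident1_mid and pocket1 below 0.012 m and z of resident1_mid in the frame of pocket1 between 0.014 and 0.026 m and angle between resident1_mid's own z axis and vertical below 0.15 rad) or (horizontal distance between spare1_mid and pocket1 below 0.012 m and z of spare1_mid in the frame of pocket1 between 0.014 and 0.026 m and angle between spare1_mid's own z axis and vertical below 0.15 rad) or (horizontal distance between spare2_mid and pocket1 below 0.012 m and z of spare2_mid in the frame of pocket1 between 0.014 and 0.026 m and angle between spare2_mid's own z axis and vertical below 0.15 rad) or (horizontal distance between spare3_mid and pocket1 below 0.012 m and z of spare3_mid in the frame of pocket1 between 0.014 and 0.026 m and angle between spare3_mid's own z axis and vertical below 0.15 rad) or (horizontal distance between spare4_mid and pocket1 below 0.012 m and z of spare4_mid in the frame of pocket1 between 0.014 and 0.026 m and angle between spare4_mid's own z axis and vertical below 0.15 rad) or (horizontal distance between spare5_mid and pocket1 below 0.012 m and z of spare5_mid in the frame of pocket1 between 0.014 and 0.026 m and angle between spare5_mid's own z axis and vertical below 0.15 rad)) and ((horizontal distance between resident2_mid and pocket2 below 0.012 m and z of resident2_mid in the frame of pocket2 between 0.014 and 0.026 m and angle between resident2_mid's own z axis and vertical below 0.15 rad) or (horizontal distance between spare1_mid and pocket2 below 0.012 m and z of spare1_mid in the frame of pocket2 between 0.014 and 0.026 m and angle between spare1_mid's own z axis and vertical below 0.15 rad) or (horizontal distance between spare2_mid and pocket2 below 0.012 m and z of spare2_mid in the frame of pocket2 between 0.014 and 0.026 m and angle between spare2_mid's own z axis and vertical below 0.15 rad) or (horizontal distance between spare3_mid and pocket2 below 0.012 m and z of spare3_mid in the frame of pocket2 between 0.014 and 0.026 m and angle between spare3_mid's own z axis and vertical below 0.15 rad) or (horizontal distance between spare4_mid and pocket2 below 0.012 m and z of spare4_mid in the frame of pocket2 between 0.014 and 0.026 m and angle between spare4_mid's own z axis and vertical below 0.15 rad) or (horizontal distance between spare5_mid and pocket2 below 0.012 m and z of spare5_mid in the frame of pocket2 between 0.014 and 0.026 m and angle between spare5_mid's own z axis and vertical below 0.15 rad)) and ((horizontal distance between resident3_mid and pocket3 below 0.012 m and z of resident3_mid in the frame of pocket3 between 0.014 and 0.026 m and angle between resident3_mid's own z axis and vertical below 0.15 rad) or (horizontal distance between spare1_mid and pocket3 below 0.012 m and z of spare1_mid in the frame of pocket3 between 0.014 and 0.026 m and angle between spare1_mid's own z axis and vertical below 0.15 rad) or (horizontal distance between spare2_mid and pocket3 below 0.012 m and z of spare2_mid in the frame of pocket3 between 0.014 and 0.026 m and angle between spare2_mid's own z axis and vertical below 0.15 rad) or (horizontal distance between spare3_mid and pocket3 below 0.012 m and z of spare3_mid in the frame of pocket3 between 0.014 and 0.026 m and angle between spare3_mid's own z axis and vertical below 0.15 rad) or (horizontal distance between spare4_mid and pocket3 below 0.012 m and z of spare4_mid in the frame of pocket3 between 0.014 and 0.026 m and angle between spare4_mid's own z axis and vertical below 0.15 rad) or (horizontal distance between spare5_mid and pocket3 below 0.012 m and z of spare5_mid in the frame of pocket3 between 0.014 and 0.026 m and angle between spare5_mid's own z axis and vertical below 0.15 rad)) and ((horizontal distance between resident4_mid and pocket4 below 0.012 m and z of resident4_mid in the frame of pocket4 between 0.014 and 0.026 m and angle between resident4_mid's own z axis and vertical below 0.15 rad) or (horizontal distance between spare1_mid and pocket4 below 0.012 m and z of spare1_mid in the frame of pocket4 between 0.014 and 0.026 m and angle between spare1_mid's own z axis and vertical below 0.15 rad) or (horizontal distance between spare2_mid and pocket4 below 0.012 m and z of spare2_mid in the frame of pocket4 between 0.014 and 0.026 m and angle between spare2_mid's own z axis and vertical below 0.15 rad) or (horizontal distance between spare3_mid and pocket4 below 0.012 m and z of spare3_mid in the frame of pocket4 between 0.014 and 0.026 m and angle between spare3_mid's own z axis and vertical below 0.15 rad) or (horizontal distance between spare4_mid and pocket4 below 0.012 m and z of spare4_mid in the frame of pocket4 between 0.014 and 0.026 m and angle between spare4_mid's own z axis and vertical below 0.15 rad) or (horizontal distance between spare5_mid and pocket4 below 0.012 m and z of spare5_mid in the frame of pocket4 between 0.014 and 0.026 m and angle between spare5_mid's own z axis and vertical below 0.15 rad)) and ((horizontal distance between resident5_mid and pocket5 below 0.012 m and z of resident5_mid in the frame of pocket5 between 0.014 and 0.026 m and angle between resident5_mid's own z axis and vertical below 0.15 rad) or (horizontal distance between spare1_mid and pocket5 below 0.012 m and z of spare1_mid in the frame of pocket5 between 0.014 and 0.026 m and angle between spare1_mid's own z axis and vertical below 0.15 rad) or (horizontal distance between spare2_mid and pocket5 below 0.012 m and z of spare2_mid in the frame of pocket5 between 0.014 and 0.026 m and angle between spare2_mid's own z axis and vertical below 0.15 rad) or (horizontal distance between spare3_mid and pocket5 below 0.012 m and z of spare3_mid in the frame of pocket5 between 0.014 and 0.026 m and angle between spare3_mid's own z axis and vertical below 0.15 rad) or (horizontal distance between spare4_mid and pocket5 below 0.012 m and z of spare4_mid in the frame of pocket5 between 0.014 and 0.026 m and angle between spare4_mid's own z axis and vertical below 0.15 rad) or (horizontal distance between spare5_mid and pocket5 below 0.012 m and z of spare5_mid in the frame of pocket5 between 0.014 and 0.026 m and angle between spare5_mid's own z axis and vertical below 0.15 rad)) and ((horizontal distance between resident6_mid and pocket6 below 0.012 m and z of resident6_mid in the frame of pocket6 between 0.014 and 0.026 m and angle between resident6_mid's own z axis and vertical below 0.15 rad) or (horizontal distance between spare1_mid and pocket6 below 0.012 m and z of spare1_mid in the frame of pocket6 between 0.014 and 0.026 m and angle between spare1_mid's own z axis and vertical below 0.15 rad) or (horizontal distance between spare2_mid and pocket6 below 0.012 m and z of spare2_mid in the frame of pocket6 between 0.014 and 0.026 m and angle between spare2_mid's own z axis and vertical below 0.15 rad) or (horizontal distance between spare3_mid and pocket6 below 0.012 m and z of spare3_mid in the frame of pocket6 between 0.014 and 0.026 m and angle between spare3_mid's own z axis and vertical below 0.15 rad) or (horizontal distance between spare4_mid and pocket6 below 0.012 m and z of spare4_mid in the frame of pocket6 between 0.014 and 0.026 m and angle between spare4_mid's own z axis and vertical below 0.15 rad) or (horizontal distance between spare5_mid and pocket6 below 0.012 m and z of spare5_mid in the frame of pocket6 between 0.014 and 0.026 m and angle between spare5_mid's own z axis and vertical below 0.15 rad))), for 0.2 s.
2. with the plate full, the dial's pointer is at the red mark (horizontal distance between dial_tip and red_mark below 0.005 m), for 0.2 s.
3. after that, the timer key is fully wound (value of joint timer_key above 4 rad), for 0.2 s.
At the end, for the whole second after the job is handed in: each of the six pockets holds a jar standing on its floor (within 12 mm of its centre, 6 mm in height, tilt under 0.15 rad), all spares are upright (0.2 rad), the dial's pointer is within 5 mm (0.17 rad) of the red mark and the timer is wound past 4.0 rad (all of step 1 and angle between each of spare1_mid, spare2_mid, spare3_mid, spare4_mid, spare5_mid's own z axis and vertical below 0.2 rad and horizontal distance between dial_tip and red_mark below 0.005 m and value of joint timer_key above 4 rad); the robot touches nothing.
It fails at once if a jar that was already in the plate is lifted out or moved by over 25 mm (distance of any of resident1_mid, resident2_mid, resident3_mid, resident4_mid, resident5_mid, resident6_mid from where it was at the start of the episode above 0.025 m).
It fails at once if the beaker is tipped, or moved by over 50 mm (distance of beaker from where it was at the start of the episode above 0.05 m or angle between beaker's own z axis and vertical above 0.6 rad).
Of resident1, resident2, resident3, resident4, resident5, resident6 only 1 to 3 are there at a start; the rules pass over those that are not, and their reading is None.
At some moment in a run one of spare1, spare2, spare3, spare4, spare5 may be knocked a few centimetres aside while the robot is not near it.
It also fails if it takes over 210 s, if anything falls off the work surface, if the arm or the gripper's body presses on something with over 40 N, if the wrist force passes 120 N, or if a joint passes its speed limit or range.

## Working session

There is one attempt and no reset: what is moved stays moved. The work goes in short steps, Python scripts to look and compute and a tool call to move; the robot and the scene stay as the last step left them, time stands still between calls to the robot, and variables do not carry over. Pictures are saved under pics/ and viewed, and the job is handed in when it is done.

Besides the shell and the picture viewer there is one more tool, called after "Emit:" by a JSON object that holds its "fn" and its "kwargs", one argument or row to a line. carry_out: Moves the arm, as the interface text tells. Its arguments: {"type":"object","properties":{"rows":{"type":"array"},"fingers":{"type":"number"},"force":{"type":"number"}},"required":["rows"]}

```bash
ls; mkdir -p pics; cat > h.py <<'E'
import numpy as np, cv2
from workcell import status, vision, workorder
def snap(cam,name):
    im=vision.read_camera(cam); cv2.imwrite(f'pics/{name}.png',im[:,:,::-1]); return im
def cal(cam):
    c=vision.calibration(cam); return np.array(c['camera_matrix']),np.array(c['R']),np.array(c['t'])
def proj(cam,X):
    K,R,t=cal(cam); p=K@(R@np.array(X)+t); return p[:2]/p[2]
def ray(cam,u,v,z):
    K,R,t=cal(cam); d=R.T@np.linalg.solve(K,[u,v,1.]); c=-R.T@t; return c+d*(z-c[2])/d[2]
E
python3 - <<'E'
from h import *
s=status.state()
for k,v in s.items(): print(k,np.round(v,3))
for c in('side','top'):
    snap(c,c+'0'); K,R,t=cal(c); print(c,K.round(1).tolist(),(-R.T@t).round(3),R.round(3).tolist())
for n in ['shaker','dial_grip','dial_tip','red_mark','key_grip','beaker','spare1_mid','resident1_mid']:
    for c in('top','side'):
        print(n,c,[(round(d['p'],2),np.round(d['position'],3).tolist()) for d in vision.spot_point(n,c)])
print(status.state()['time'])
E
```

```text
pics
time 0.0
joints [-1.323  0.322 -0.07   1.452  0.023  1.371 -0.057]
qvel [ 0.001 -0.    -0.001 -0.001  0.001  0.     0.001]
joint_efforts [-0.0000e+00 -4.9360e+01 -3.8200e-01 -3.1433e+01  1.3000e-02  1.2000e-02
 -0.0000e+00]
tcp_pos [0.151 0.632 0.303]
eef_rot [-3.14   0.     2.908]
force [ 0.216  0.799 -0.744]
torque [-0.02  -0.015 -0.003]
finger_gap 0.085
side [[369.2, 0.0, 318.4], [0.0, 369.2, 200.3], [0.0, 0.0, 1.0]] [0.557 0.873 0.585] [[-1.0, 0.013, 0.001], [0.007, 0.586, -0.811], [-0.011, -0.811, -0.586]]
top [[420.7, 0.0, 322.5], [0.0, 420.7, 192.3], [0.0, 0.0, 1.0]] [0.441 0.189 0.902] [[0.022, -1.0, -0.01], [-0.991, -0.021, -0.134], [0.134, 0.013, -0.991]]
shaker top [(0.58, [0.573, 0.073, -0.003])]
shaker side [(0.67, [0.574, 0.071, -0.001]), (0.5, [0.425, 0.282, 0.022])]
dial_grip top [(0.95, [0.481, 0.11, 0.074])]
dial_grip side []
dial_tip top [(0.63, [0.5, 0.123, 0.036]), (0.24, [0.602, 0.372, 0.004])]
dial_tip side [(0.68, [0.423, 0.281, 0.019]), (0.54, [0.501, 0.124, 0.04]), (0.39, [0.682, 0.045, 0.045])]
red_mark top [(0.77, [0.51, 0.094, 0.037])]
red_mark side [(0.67, [0.503, 0.1, 0.037])]
key_grip top [(0.54, [0.493, 0.008, 0.08])]
key_grip side [(0.8, [0.49, 0.013, 0.074])]
beaker top [(0.8, [0.6, 0.372, 0.004]), (0.34, [0.563, 0.03, 0.046])]
beaker side [(0.7, [0.476, 0.107, 0.079]), (0.63, [0.49, 0.014, 0.074]), (0.57, [0.596, 0.366, -0.0]), (0.43, [0.669, 0.122, 0.065])]
spare1_mid top []
spare1_mid side [(0.91, [0.424, 0.373, 0.024]), (0.23, [0.612, 0.111, 0.047])]
resident1_mid top [(0.51, [0.682, 0.046, 0.071]), (0.32, [0.671, 0.117, 0.064])]
resident1_mid side []
0.9
```

View pics/top0.png

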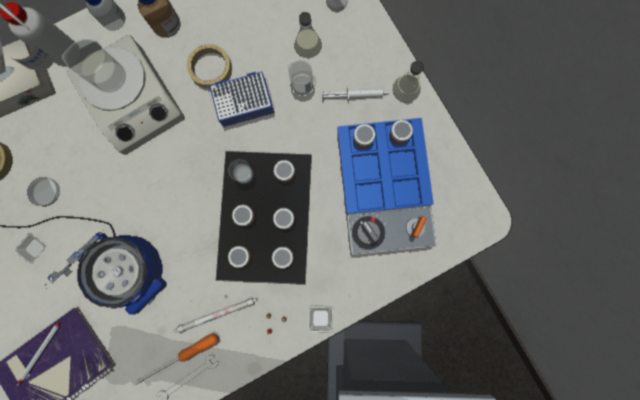

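View pics/side0.png

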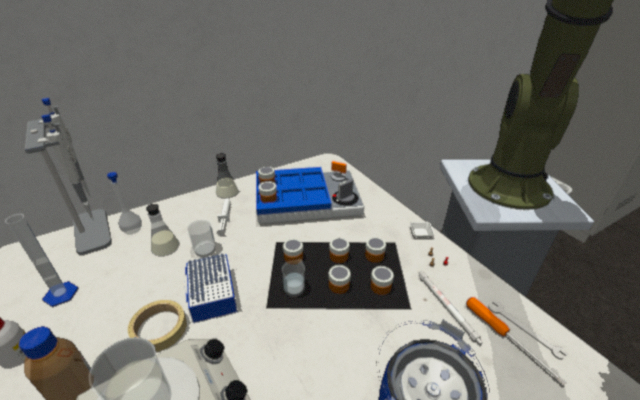

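Top view: the black mat holds the beaker (241,172) and five lidded jars (284,170), (242,215), (283,217), (238,257), (282,257). Pockets 5 and 6 (365,135 and 401,131) are already occupied and pockets 1–4 are empty. The dial pointer points up-left and the red mark is at (373,219).

```bash
cat >> h.py <<'E'
def lids(im,z=None):
    """white lid blobs in top image: centroid pixels via Hough"""
    g=cv2.cvtColor(im,cv2.COLOR_RGB2GRAY); s=4
    G=cv2.GaussianBlur(cv2.resize(g,None,fx=s,fy=s,interpolation=cv2.INTER_CUBIC),(0,0),2)
    c=cv2.HoughCircles(G,cv2.HOUGH_GRADIENT,1,60,param1=120,param2=22,minRadius=34,maxRadius=52)
    return [] if c is None else [((x+.5)/s-.5,(y+.5)/s-.5,r/s) for x,y,r in c[0]]
E
python3 - <<'E'
from h import *
im=cv2.imread('pics/top0.png')[:,:,::-1].copy()
for u,v,r in lids(im):
    if 210<u<440 and 110<v<290: print(np.round((u,v,r),1), ray('top',u,v,.042).round(4), ray('top',u,v,.086).round(4))
hsv=cv2.cvtColor(im,cv2.COLOR_RGB2HSV)
m=cv2.inRange(hsv,(105,120,60),(125,255,255)); m[:, :330]=0;m[:,450:]=0;m[:110]=0
m=cv2.morphologyEx(m,cv2.MORPH_OPEN,np.ones((3,3)))
cs=max(cv2.findContours(m,0,2)[0],key=cv2.contourArea)
P=np.array([ray('top',*p[0],.056)[:2] for p in cs],np.float32)
print(cv2.minAreaRect(P)); 
cv2.imwrite('pics/a.png',cv2.resize(im[110:290,330:450,::-1],None,fx=5,fy=5,interpolation=cv2.INTER_CUBIC)[ :,:][300:900])
s=cv2.imread('pics/side0.png'); cv2.imwrite('pics/b.png',cv2.resize(s[150:240,240:380],None,fx=5,fy=5,interpolation=cv2.INTER_CUBIC))
E
```

```text
[238.  256.2  10.4] [0.4236 0.3692 0.042 ] [0.4245 0.36   0.086 ]
[282.  257.2  10.4] [0.4236 0.2799 0.042 ] [0.4245 0.2753 0.086 ]
[283.2 218.   10.4] [0.5031 0.2801 0.042 ] [0.4999 0.2755 0.086 ]
[283.8 169.8  10. ] [0.6035 0.2826 0.042 ] [0.5953 0.2778 0.086 ]
[402.  129.   10.7] [0.6956 0.0368 0.042 ] [0.6826 0.0446 0.086 ]
[241.8 214.5  10.2] [0.5085 0.3656 0.042 ] [0.505  0.3566 0.086 ]
[364.5 133.8  10.1] [0.6838 0.1154 0.042 ] [0.6714 0.1192 0.086 ]
((0.6154114007949829, 0.07591382414102554), (0.1810568869113922, 0.17514866590499878), 7.135793685913086)
```

View pics/a.png

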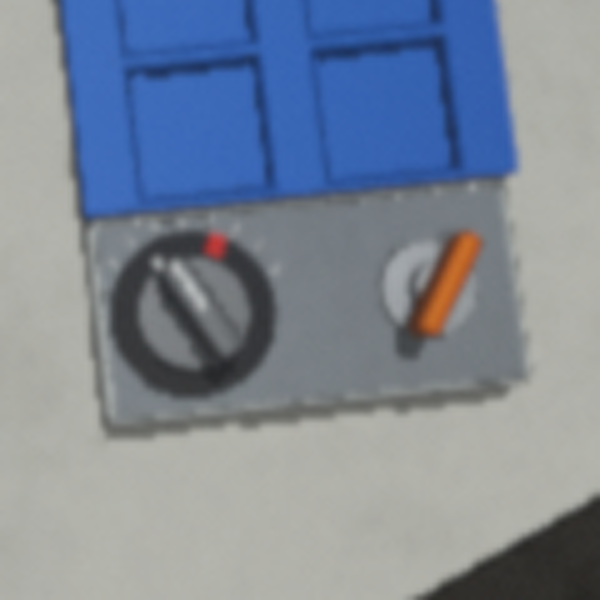

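View pics/b.png

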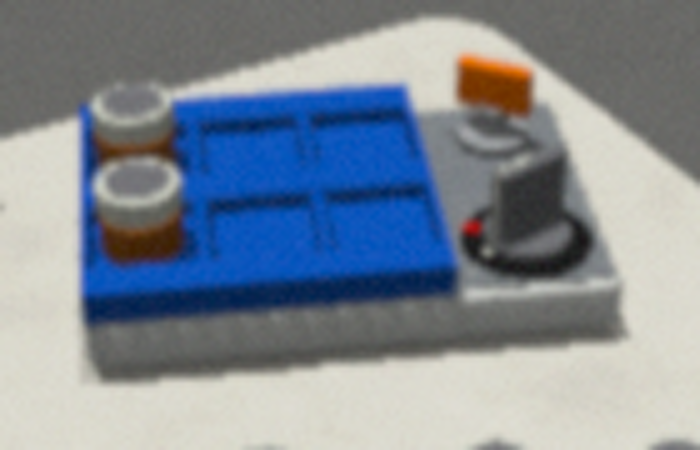

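```bash
cat >> h.py <<'E'
YAW=0.1245; PC=np.array([.6154,.0759])
def Rz(a): return np.array([[np.cos(a),-np.sin(a)],[np.sin(a),np.cos(a)]])
def pocket(i):
    r,c=divmod(i-1,2); return PC+Rz(YAW)@np.array([(r-1)*.06, .038 if c==0 else -.038])
def rel(x,y,z,yaw=None):
    """tool-axes shift mm from now to TCP target, assuming turn made first (total turn rad given)"""
    s=status.state(); y0=s['eef_rot'][2]; 
    yaw=y0 if yaw is None else yaw
    turn=-((yaw-y0+np.pi)%(2*np.pi)-np.pi)
    d=np.array([x,y])-s['tcp_pos'][:2]; tx=np.array([np.cos(yaw),np.sin(yaw)]); ty=np.array([np.sin(yaw),-np.cos(yaw)])
    print('t',round(s['time'],2),'turn',round(turn,3),'shift mm',np.round([1e3*d@tx,1e3*d@ty,-1e3*(z-s['tcp_pos'][2])],1),'tcp',np.round(s['tcp_pos'],4),'rot',np.round(s['eef_rot'],3),'gap',round(s['finger_gap'],4),'F',np.round(s['force'],1))
E
python3 - <<'E'
from h import *
for i in range(1,7): print(i,pocket(i).round(4), proj('top',[*pocket(i),.046]).round(1))
rel(.4236,.2799,.2,np.pi+YAW)
E
```

```text
1 [0.5511 0.1062] [368.6 196.2]
2 [0.5606 0.0307] [405.5 192.4]
3 [0.6107 0.1136] [365.2 167.6]
4 [0.6201 0.0382] [401.8 163.8]
5 [0.6702 0.1211] [361.9 139.5]
6 [0.6797 0.0456] [398.1 135.8]
t 0.9 turn -0.358 shift mm [-227.1 -383.6  104. ] tcp [0.1506 0.6323 0.304 ] rot [3.141 0.    2.908] gap 0.0854 F [-0.7  0.1 -0.4]
```

Emit:
{"fn": "carry_out", "kwargs": {
  "rows": [
    {"turn": -0.12},
    {"turn": -0.12},
    {"turn": -0.118},
    {"x": -22.7,"y": -38.4,"z": 4},
    {"x": -22.7,"y": -38.4,"z": 4},
    {"x": -22.7,"y": -38.4,"z": 4},
    {"x": -22.7,"y": -38.4,"z": 4},
    {"x": -22.7,"y": -38.4,"z": 4}
  ],
  "fingers": 62,
  "force": 30
}}

```text
schema error: expected keys x, y, z, turn
```

Emit:
{"fn": "carry_out", "kwargs": {
  "rows": [
    {"x": -22.7,"y": -38.4,"z": 10},
    {"x": -22.7,"y": -38.4,"z": 10},
    {"x": -22.7,"y": -38.4,"z": 10},
    {"x": -22.7,"y": -38.4,"z": 10},
    {"x": -22.7,"y": -38.4,"z": 10},
    {},
    {}
  ]
}}

```text
schema error: expected keys x, y, z, turn
```

```bash
python3 - <<'E'
from h import *
rel(.4236,.2799,.09,np.pi+YAW)
im=snap('top','t1'); snap('side','s1')
for u,v,r in lids(im):
    if 210<u<440 and 110<v<290: print(np.round((u,v,r),1), ray('top',u,v,.042).round(4))
E
```

```text
t 0.9 turn -0.358 shift mm [-227.1 -383.6  214. ] tcp [0.1506 0.6323 0.304 ] rot [3.141 0.    2.908] gap 0.0854 F [-0.7  0.1 -0.4]
[283.  218.   10.3] [0.5031 0.2806 0.042 ]
[242.  214.5  10.2] [0.5085 0.3651 0.042 ]
[364.2 134.   10.2] [0.6833 0.1159 0.042 ]
[282.  257.2  10.4] [0.4236 0.2799 0.042 ]
[237.8 256.8  10.2] [0.4226 0.3696 0.042 ]
[402.  129.   10.7] [0.6956 0.0368 0.042 ]
[283.2 169.8  10.1] [0.6035 0.2836 0.042 ]
```

View pics/t1.png

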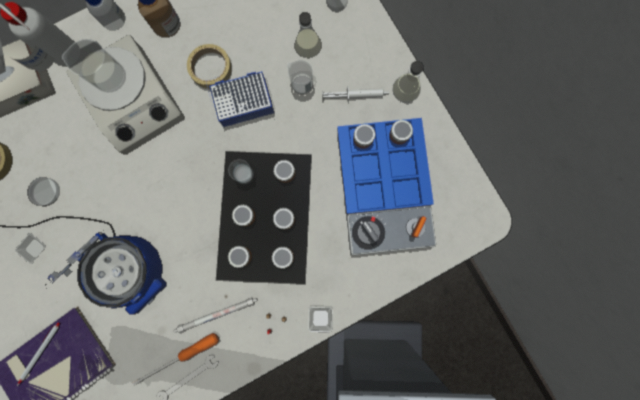

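The scene hasn't changed. Both move calls were refused because every row needs all four keys.

Emit:
{"fn": "carry_out", "kwargs": {
  "rows": [
    {"x": 0,"y": 0,"z": 0,"turn": -0.12},
    {"x": 0,"y": 0,"z": 0,"turn": -0.12},
    {"x": 0,"y": 0,"z": 0,"turn": -0.118},
    {"x": -22.7,"y": -38.4,"z": 4,"turn": 0},
    {"x": -22.7,"y": -38.4,"z": 4,"turn": 0},
    {"x": -22.7,"y": -38.4,"z": 4,"turn": 0},
    {"x": -22.7,"y": -38.4,"z": 4,"turn": 0},
    {"x": -22.7,"y": -38.4,"z": 4,"turn": 0}
  ],
  "fingers": 62,
  "force": 30
}}

```text
time: 1.8
tcp_pos: [0.288, 0.4543, 0.284]
eef_rot: [3.141, 0.001, -3.017]
force: [0.2, 1.5, -0.9]
finger_gap: 0.0621
```

Emit:
{"fn": "carry_out", "kwargs": {
  "rows": [
    {"x": -22.7,"y": -38.4,"z": 10,"turn": 0},
    {"x": -22.7,"y": -38.4,"z": 10,"turn": 0},
    {"x": -22.7,"y": -38.4,"z": 10,"turn": 0},
    {"x": -22.7,"y": -38.4,"z": 10,"turn": 0},
    {"x": -22.7,"y": -38.4,"z": 10,"turn": 0},
    {"x": 0,"y": 0,"z": 30,"turn": 0},
    {"x": 0,"y": 0,"z": 0,"turn": 0},
    {"x": 0,"y": 0,"z": 0,"turn": 0}
  ]
}}

```text
time: 2.6
tcp_pos: [0.4228, 0.2801, 0.2041]
eef_rot: [-3.142, -0.001, -3.016]
force: [-0.4, 0.5, -0.6]
finger_gap: 0.062
```

```bash
python3 - <<'E'
from h import *
rel(.4236,.2799,.09,np.pi+YAW)
im=snap('top','t2'); snap('side','s2')
for u,v,r in lids(im):
    if 210<u<440 and 110<v<290: print(np.round((u,v,r),1), ray('top',u,v,.042).round(4))
E
```

```text
t 2.6 turn 0.001 shift mm [ -0.8  -0.3 114.1] tcp [0.4228 0.2801 0.2041] rot [-3.142e+00 -1.000e-03 -3.016e+00] gap 0.062 F [-0.4  0.5 -0.6]
[283.  217.8  10.3] [0.5036 0.2807 0.042 ]
[402.  129.8  10.2] [0.694  0.0368 0.042 ]
[283.5 170.   10.2] [0.603  0.2831 0.042 ]
[364.2 133.8  10.2] [0.6838 0.116  0.042 ]
```

View pics/s2.png

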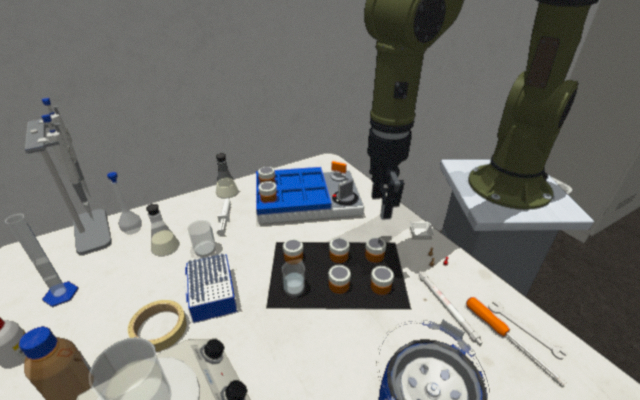

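View pics/t2.png

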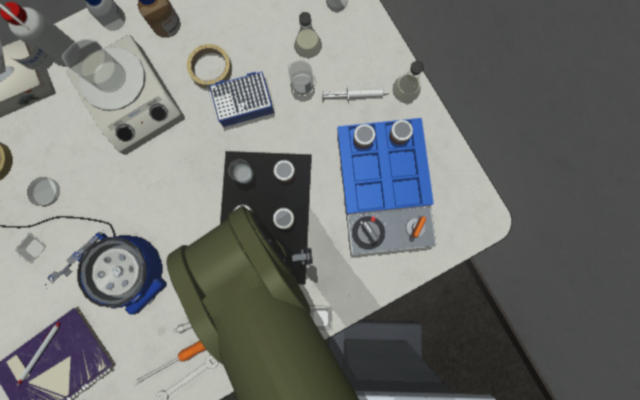

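The gripper is over jar A (side view, 375,248) and the other spares haven't moved. Next I descend and grip.

Emit:
{"fn": "carry_out", "kwargs": {
  "rows": [
    {"x": -0.8,"y": 0,"z": 30,"turn": 0},
    {"x": 0,"y": 0,"z": 30,"turn": 0},
    {"x": 0,"y": 0,"z": 30,"turn": 0},
    {"x": 0,"y": 0,"z": 15,"turn": 0},
    {"x": 0,"y": 0,"z": 9,"turn": 0},
    {"x": 0,"y": 0,"z": 0,"turn": 0},
    {"x": 0,"y": 0,"z": 0,"turn": 0}
  ]
}}

```text
time: 3.4
tcp_pos: [0.4248, 0.2805, 0.0911]
eef_rot: [3.14, 0.002, -3.016]
force: [0.3, -0.1, 0.5]
finger_gap: 0.0619
```

Emit:
{"fn": "carry_out", "kwargs": {
  "rows": [
    {"x": 0,"y": 0,"z": 0,"turn": 0},
    {"x": 0,"y": 0,"z": 0,"turn": 0},
    {"x": 0,"y": 0,"z": 0,"turn": 0},
    {"x": 0,"y": 0,"z": 0,"turn": 0},
    {"x": 0,"y": 0,"z": 0,"turn": 0},
    {"x": 0,"y": 0,"z": 0,"turn": 0}
  ],
  "fingers": 30,
  "force": 30
}}

```text
time: 4.0
tcp_pos: [0.425, 0.2803, 0.0914]
eef_rot: [3.14, 0.002, -3.017]
force: [-0.3, -1.1, 6.3]
finger_gap: 0.0407
```

Emit:
{"fn": "carry_out", "kwargs": {
  "rows": [
    {"x": 0,"y": 0,"z": -20,"turn": 0},
    {"x": 0,"y": 0,"z": -40,"turn": 0},
    {"x": 0,"y": 0,"z": -40,"turn": 0},
    {"x": 0,"y": 0,"z": -30,"turn": 0},
    {"x": 0,"y": 0,"z": 0,"turn": 0},
    {"x": 0,"y": 0,"z": 0,"turn": 0}
  ]
}}

```text
time: 4.6
tcp_pos: [0.4244, 0.2796, 0.2205]
eef_rot: [3.141, 0.001, -3.017]
force: [-0.1, -0.4, -1.7]
finger_gap: 0.0409
```

```bash
python3 - <<'E'
from h import *
p=pocket(4); rel(*p,.22,np.pi+YAW)
s=snap('side','s3'); cv2.imwrite('pics/s3c.png',cv2.resize(s[100:300,250:450,::-1],None,fx=3,fy=3))
E
```

```text
t 4.6 turn -0.0 shift mm [-164.3 -263.8    0.5] tcp [0.4244 0.2796 0.2205] rot [ 3.141e+00  1.000e-03 -3.017e+00] gap 0.0409 F [-0.1 -0.4 -1.7]
```

View pics/s3c.png

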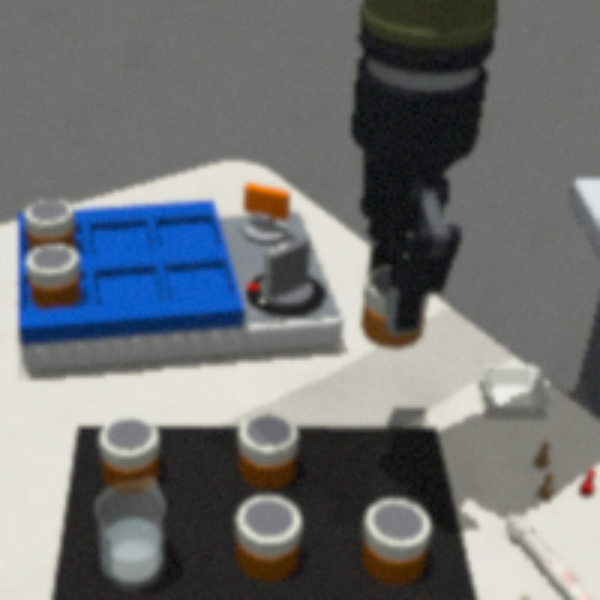

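Jar A is held upright (zoomed view, 393,310). I'm carrying it to pocket 4.

Emit:
{"fn": "carry_out", "kwargs": {
  "rows": [
    {"x": -20.5,"y": -33,"z": 0,"turn": 0},
    {"x": -20.5,"y": -33,"z": 0,"turn": 0},
    {"x": -20.5,"y": -33,"z": 0,"turn": 0},
    {"x": -20.5,"y": -33,"z": 0,"turn": 0},
    {"x": -20.5,"y": -33,"z": 0,"turn": 0},
    {"x": -20.5,"y": -33,"z": 0,"turn": 0},
    {"x": -20.5,"y": -33,"z": 0,"turn": 0},
    {"x": -20.8,"y": -33,"z": 0,"turn": 0}
  ]
}}

```text
time: 5.45
tcp_pos: [0.6198, 0.0365, 0.2176]
eef_rot: [-3.141, -0.004, -3.017]
force: [0.2, -0.1, -0.8]
finger_gap: 0.041
```

Emit:
{"fn": "carry_out", "kwargs": {
  "rows": [
    {"x": 0,"y": 0,"z": 30,"turn": 0},
    {"x": 0,"y": 0,"z": 10,"turn": 0},
    {"x": 0,"y": 0,"z": 0,"turn": 0},
    {"x": 0,"y": 0,"z": 0,"turn": 0},
    {"x": 0,"y": 0,"z": 0,"turn": 0}
  ]
}}

```text
time: 5.95
tcp_pos: [0.6202, 0.0391, 0.1809]
eef_rot: [3.141, 0.001, -3.016]
force: [0.1, -1.2, 0.1]
finger_gap: 0.0412
```

```bash
python3 - <<'E'
from h import *
p=pocket(4); rel(*p,.1355,np.pi+YAW)
s=snap('side','s4'); cv2.imwrite('pics/s4c.png',cv2.resize(s[100:240,220:380,::-1],None,fx=4,fy=4))
s=snap('top','t4'); cv2.imwrite('pics/t4c.png',cv2.resize(s[110:260,320:450,::-1],None,fx=4,fy=4))
E
```

```text
t 5.95 turn 0.002 shift mm [ 0.2 -0.9 45.4] tcp [0.6202 0.0391 0.1809] rot [ 3.141e+00  1.000e-03 -3.016e+00] gap 0.0412 F [ 0.1 -1.2  0.1]
```

View pics/s4c.png

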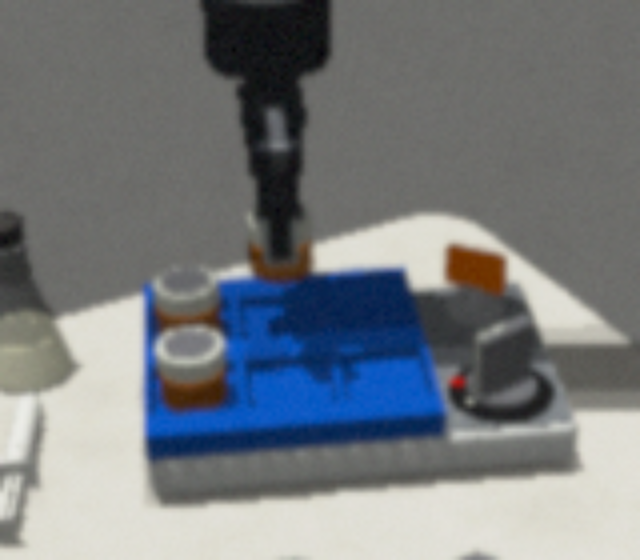

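View pics/t4c.png

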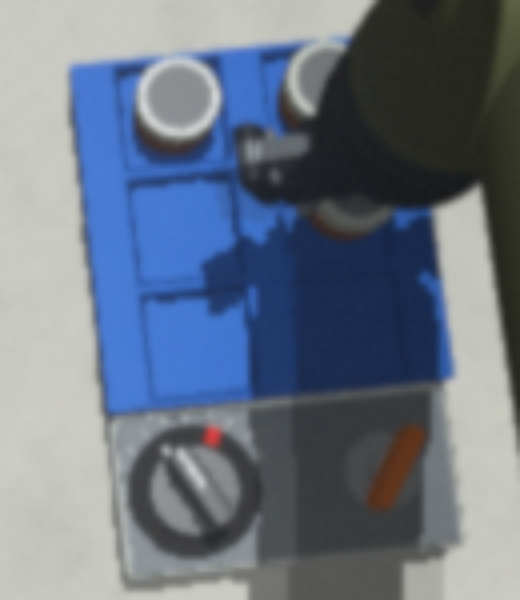

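The jar hangs over pocket 4 (side view zoom, 280,245), so I lower it.

Emit:
{"fn": "carry_out", "kwargs": {
  "rows": [
    {"x": 0,"y": -0.9,"z": 20,"turn": 0},
    {"x": 0,"y": 0,"z": 15,"turn": 0},
    {"x": 0,"y": 0,"z": 6,"turn": 0},
    {"x": 0,"y": 0,"z": 4,"turn": 0},
    {"x": 0,"y": 0,"z": 0,"turn": 0},
    {"x": 0,"y": 0,"z": 0,"turn": 0}
  ]
}}

```text
time: 6.65
tcp_pos: [0.6204, 0.0371, 0.1355]
eef_rot: [3.141, 0.001, -3.017]
force: [-0.9, 0.1, 2.0]
finger_gap: 0.0408
```

Emit:
{"fn": "carry_out", "kwargs": {
  "rows": [
    {"x": 0,"y": 0,"z": 0,"turn": 0},
    {"x": 0,"y": 0,"z": 0,"turn": 0},
    {"x": 0,"y": 0,"z": 0,"turn": 0},
    {"x": 0,"y": 0,"z": -15,"turn": 0},
    {"x": 0,"y": 0,"z": -30,"turn": 0},
    {"x": 0,"y": 0,"z": -40,"turn": 0},
    {"x": 0,"y": 0,"z": 0,"turn": 0},
    {"x": 0,"y": 0,"z": 0,"turn": 0}
  ],
  "fingers": 56
}}

```text
time: 7.45
tcp_pos: [0.6209, 0.037, 0.2222]
eef_rot: [3.141, 0.004, -3.017]
force: [-0.5, 0.7, 0.0]
finger_gap: 0.0561
```

```bash
python3 - <<'E'
from h import *
rel(.5033,.2805,.2,np.pi+YAW)
s=snap('side','s5'); cv2.imwrite('pics/s5c.png',cv2.resize(s[100:240,220:380,::-1],None,fx=4,fy=4))
im=snap('top','t5')
for u,v,r in lids(im):
    if 210<u<440 and 110<v<290: print(np.round((u,v,r),1), ray('top',u,v,.042).round(4), ray('top',u,v,.086).round(4))
E
```

```text
t 7.45 turn -0.0 shift mm [ 86.5 256.2  22.2] tcp [0.6209 0.037  0.2222] rot [ 3.141  0.004 -3.017] gap 0.0561 F [-0.5  0.7  0. ]
[283.2 218.   10.3] [0.5031 0.2801 0.042 ] [0.4999 0.2755 0.086 ]
[283.5 169.5  10.2] [0.6041 0.2831 0.042 ] [0.5957 0.2783 0.086 ]
[242.2 214.8  10.4] [0.508  0.3646 0.042 ] [0.5046 0.3556 0.086 ]
[364.5 133.8  10.2] [0.6838 0.1154 0.042 ] [0.6714 0.1192 0.086 ]
[238.2 256.   10.2] [0.4241 0.3687 0.042 ] [0.425  0.3595 0.086 ]
```

View pics/s5c.png

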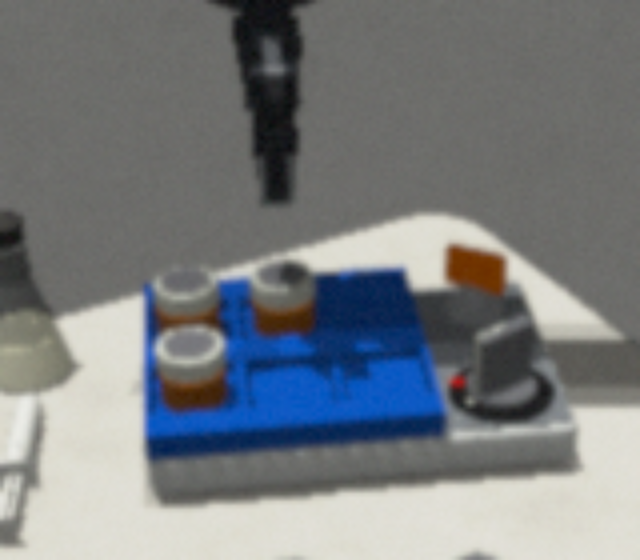

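View pics/t5.png

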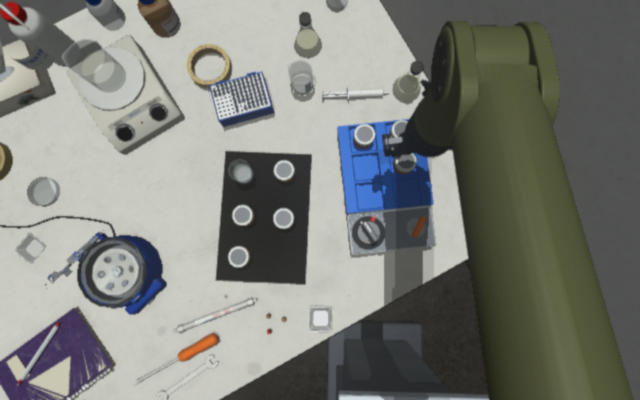

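Jar A stands in pocket 4 (side zoom, 285,297), and the remaining spares are where they were. Jar B is next.

Emit:
{"fn": "carry_out", "kwargs": {
  "rows": [
    {"x": 12.3,"y": 36.6,"z": 0,"turn": 0},
    {"x": 12.3,"y": 36.6,"z": 0,"turn": 0},
    {"x": 12.3,"y": 36.6,"z": 3,"turn": 0},
    {"x": 12.4,"y": 36.6,"z": 3,"turn": 0},
    {"x": 12.4,"y": 36.6,"z": 8,"turn": 0},
    {"x": 12.4,"y": 36.6,"z": 8,"turn": 0},
    {"x": 12.4,"y": 36.6,"z": 0,"turn": 0},
    {"x": 0,"y": 0,"z": 0,"turn": 0}
  ],
  "fingers": 62
}}

```text
time: 8.35
tcp_pos: [0.4979, 0.287, 0.196]
eef_rot: [3.14, -0.004, -3.007]
force: [-0.9, 0.1, -0.2]
finger_gap: 0.0619
```

Emit:
{"fn": "carry_out", "kwargs": {
  "rows": [
    {"x": 0,"y": 0,"z": 30,"turn": 0},
    {"x": 0,"y": 0,"z": 30,"turn": 0},
    {"x": 0,"y": 0,"z": 30,"turn": 0},
    {"x": 0,"y": 0,"z": 0,"turn": 0},
    {"x": 0,"y": 0,"z": 0,"turn": 0}
  ]
}}

```text
time: 8.85
tcp_pos: [0.5022, 0.2799, 0.1074]
eef_rot: [-3.14, -0.002, -3.018]
force: [-0.1, 1.0, 1.3]
finger_gap: 0.062
```

```bash
python3 - <<'E'
from h import *
rel(.5033,.2803,.0905,np.pi+YAW)
s=snap('side','s6'); cv2.imwrite('pics/s6c.png',cv2.resize(s[180:320,260:420,::-1],None,fx=4,fy=4))
E
```

```text
t 8.85 turn -0.001 shift mm [-1.1  0.3 16.9] tcp [0.5022 0.2799 0.1074] rot [-3.140e+00 -2.000e-03 -3.018e+00] gap 0.062 F [-0.1  1.   1.3]
```

View pics/s6c.png

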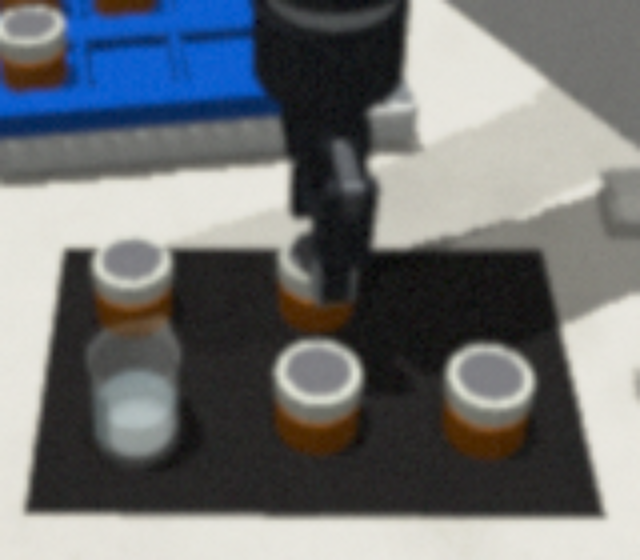

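```bash
python3 - <<'E'
from h import *
print([(round(d['p'],2),np.round(d['position'],4).tolist()) for d in vision.spot_point('spare1_mid','side')])
for z in(.002,.042): print(proj('side',[.5033,.2803,z]), (proj('side',[.5033,.2803,z])-[260,180])*4)
s=status.state(); yaw=s['eef_rot'][2]; ty=np.array([np.sin(yaw),-np.cos(yaw)])
for k in(31,45): 
  p=s['tcp_pos'][:2]+ty*k/1000; print(k,p,(proj('side',[*p,s['tcp_pos'][2]-.065])-[260,180])*4)
E
```

```text
[(0.69, [0.4254, 0.372, 0.0249]), (0.33, [0.5035, 0.2793, 0.0182])]
[338.67672305 256.57064514] [314.70689219 306.28258056]
[339.29628791 243.24693628] [317.18515163 252.9877451 ]
31 [0.49965527 0.31156484] [327.8266192  290.17010875]
45 [0.49792503 0.32545751] [332.92556509 309.01132002]
```

The jar and finger projections agree with the picture, so I descend the last 17 mm and grip.

Emit:
{"fn": "carry_out", "kwargs": {
  "rows": [
    {"x": -1,"y": 0.3,"z": 10,"turn": 0},
    {"x": 0,"y": 0,"z": 6.5,"turn": 0},
    {"x": 0,"y": 0,"z": 0,"turn": 0}
  ]
}}

```text
time: 9.25
tcp_pos: [0.5029, 0.2806, 0.0906]
eef_rot: [-3.141, -0.001, -3.017]
force: [-0.2, 0.4, -0.7]
finger_gap: 0.0619
```

Emit:
{"fn": "carry_out", "kwargs": {
  "rows": [
    {"x": 0,"y": 0,"z": 0,"turn": 0},
    {"x": 0,"y": 0,"z": 0,"turn": 0},
    {"x": 0,"y": 0,"z": 0,"turn": 0},
    {"x": 0,"y": 0,"z": 0,"turn": 0},
    {"x": 0,"y": 0,"z": 0,"turn": 0},
    {"x": 0,"y": 0,"z": 0,"turn": 0}
  ],
  "fingers": 30,
  "force": 30
}}

```text
time: 9.85
tcp_pos: [0.5037, 0.2811, 0.0917]
eef_rot: [3.141, 0.001, -3.017]
force: [1.1, 0.4, 1.6]
finger_gap: 0.0408
```

Emit:
{"fn": "carry_out", "kwargs": {
  "rows": [
    {"x": 0,"y": 0,"z": -20,"turn": 0},
    {"x": 0,"y": 0,"z": -40,"turn": 0},
    {"x": 0,"y": 0,"z": -40,"turn": 0},
    {"x": 0,"y": 0,"z": -30,"turn": 0},
    {"x": 0,"y": 0,"z": 0,"turn": 0},
    {"x": 0,"y": 0,"z": 0,"turn": 0}
  ]
}}

```text
time: 10.45
tcp_pos: [0.5034, 0.281, 0.2216]
eef_rot: [3.141, 0.001, -3.017]
force: [-1.2, -0.0, -1.5]
finger_gap: 0.0411
```

```bash
python3 - <<'E'
from h import *
rel(*pocket(3),.22,np.pi+YAW)
im=snap('top','t7')
for u,v,r in lids(im):
    if 210<u<440 and 110<v<290: print(np.round((u,v,r),1), ray('top',u,v,.042).round(4), ray('top',u,v,.086).round(4))
E
```

```text
t 10.45 turn -0.0 shift mm [ -85.7 -179.4    1.6] tcp [0.5034 0.281  0.2216] rot [ 3.141e+00  1.000e-03 -3.017e+00] gap 0.0411 F [-1.2 -0.  -1.5]
[402.  129.8  10.2] [0.694  0.0368 0.042 ] [0.681  0.0446 0.086 ]
[364.5 133.8  10.1] [0.6838 0.1154 0.042 ] [0.6714 0.1192 0.086 ]
[405.5 160.   10.3] [0.6293 0.0297 0.042 ] [0.6197 0.0379 0.086 ]
[283.8 169.2   9.8] [0.6046 0.2826 0.042 ] [0.5963 0.2778 0.086 ]
```

View pics/t7.png

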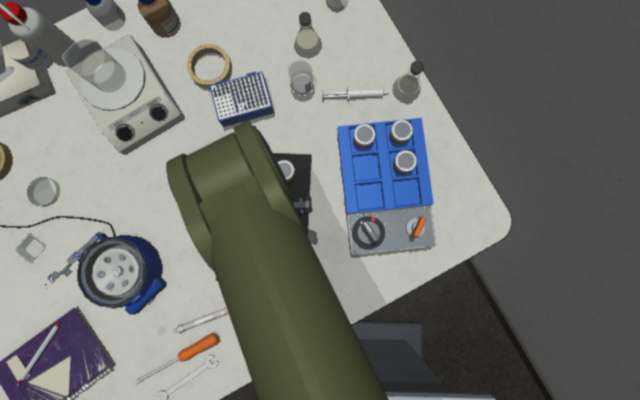

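Jar A sits within 1 mm of pocket 4's centre (405,160). I'm carrying jar B to pocket 3.

Emit:
{"fn": "carry_out", "kwargs": {
  "rows": [
    {"x": -17.1,"y": -35.9,"z": 0,"turn": 0},
    {"x": -17.1,"y": -35.9,"z": 0,"turn": 0},
    {"x": -17.1,"y": -35.9,"z": 0,"turn": 0},
    {"x": -17.2,"y": -35.9,"z": 0,"turn": 0},
    {"x": -17.2,"y": -35.8,"z": 0,"turn": 0},
    {"x": 0,"y": 0,"z": 20,"turn": 0},
    {"x": 0,"y": 0,"z": 20,"turn": 0},
    {"x": 0,"y": 0,"z": 0,"turn": 0}
  ]
}}

```text
time: 11.3
tcp_pos: [0.6078, 0.1127, 0.1761]
eef_rot: [-3.14, -0.01, -3.018]
force: [-0.5, 0.1, -2.2]
finger_gap: 0.0411
```

Emit:
{"fn": "carry_out", "kwargs": {
  "rows": [
    {"x": 0,"y": 0,"z": 0,"turn": 0},
    {"x": 0,"y": 0,"z": 0,"turn": 0}
  ]
}}

```text
time: 11.5
tcp_pos: [0.6109, 0.1139, 0.1818]
eef_rot: [-3.142, 0.0, -3.017]
force: [-0.3, 0.2, -1.2]
finger_gap: 0.0409
```

```bash
python3 - <<'E'
from h import *
rel(*pocket(3),.136,np.pi+YAW)
E
```

```text
t 11.5 turn 0.0 shift mm [ 0.3 -0.3 45.8] tcp [0.6109 0.1139 0.1818] rot [-3.142  0.    -3.017] gap 0.0409 F [-0.3  0.2 -1.2]
```

Emit:
{"fn": "carry_out", "kwargs": {
  "rows": [
    {"x": 0,"y": 0,"z": 20,"turn": 0},
    {"x": 0,"y": 0,"z": 15,"turn": 0},
    {"x": 0,"y": 0,"z": 6,"turn": 0},
    {"x": 0,"y": 0,"z": 4,"turn": 0},
    {"x": 0,"y": 0,"z": 0,"turn": 0},
    {"x": 0,"y": 0,"z": 0,"turn": 0}
  ]
}}

```text
time: 12.1
tcp_pos: [0.6112, 0.1136, 0.137]
eef_rot: [3.141, 0.001, -3.017]
force: [-0.3, -0.2, -0.3]
finger_gap: 0.0411
```

Emit:
{"fn": "carry_out", "kwargs": {
  "rows": [
    {"x": 0,"y": 0,"z": 0,"turn": 0},
    {"x": 0,"y": 0,"z": 0,"turn": 0},
    {"x": 0,"y": 0,"z": 0,"turn": 0},
    {"x": 0,"y": 0,"z": -15,"turn": 0},
    {"x": 0,"y": 0,"z": -30,"turn": 0},
    {"x": 0,"y": 0,"z": -40,"turn": 0},
    {"x": 0,"y": 0,"z": 0,"turn": 0},
    {"x": 0,"y": 0,"z": 0,"turn": 0}
  ],
  "fingers": 56
}}

```text
time: 12.9
tcp_pos: [0.6116, 0.1136, 0.2238]
eef_rot: [3.141, 0.004, -3.017]
force: [0.0, -0.2, -0.7]
finger_gap: 0.0557
```

```bash
python3 - <<'E'
from h import *
rel(.508,.365,.2,np.pi+YAW)
im=snap('top','t8')
for u,v,r in lids(im):
    if 210<u<440 and 110<v<290: print(np.round((u,v,r),1), ray('top',u,v,.042).round(4), ray('top',u,v,.086).round(4))
s=snap('side','s8'); cv2.imwrite('pics/s8c.png',cv2.resize(s[140:320,220:420,::-1],None,fx=3,fy=3))
E
```

```text
t 12.9 turn -0.0 shift mm [ 71.6 262.3  23.8] tcp [0.6116 0.1136 0.2238] rot [ 3.141  0.004 -3.017] gap 0.0557 F [ 0.  -0.2 -0.7]
[238.2 256.2  10.6] [0.4236 0.3687 0.042 ] [0.4245 0.3595 0.086 ]
[242.2 215.   10.5] [0.5075 0.3646 0.042 ] [0.5041 0.3556 0.086 ]
[283.2 170.    9.8] [0.603  0.2836 0.042 ] [0.5947 0.2788 0.086 ]
```

View pics/s8c.png

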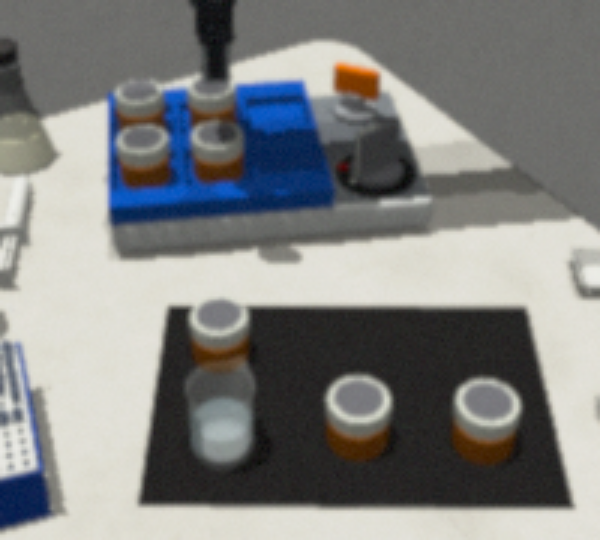

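Pockets 3–6 are full and upright. Jar D (.508,.365) is next.

Emit:
{"fn": "carry_out", "kwargs": {
  "rows": [
    {"x": 10.2,"y": 37.5,"z": 3,"turn": 0},
    {"x": 10.2,"y": 37.5,"z": 3,"turn": 0},
    {"x": 10.2,"y": 37.5,"z": 3,"turn": 0},
    {"x": 10.2,"y": 37.5,"z": 3,"turn": 0},
    {"x": 10.2,"y": 37.5,"z": 4,"turn": 0},
    {"x": 10.2,"y": 37.5,"z": 4,"turn": 0},
    {"x": 10.4,"y": 37.3,"z": 4,"turn": 0},
    {"x": 0,"y": 0,"z": 0,"turn": 0}
  ],
  "fingers": 62
}}

```text
time: 13.8
tcp_pos: [0.5018, 0.3717, 0.1949]
eef_rot: [3.14, -0.005, -3.007]
force: [-0.6, 2.1, -0.1]
finger_gap: 0.0621
```

Emit:
{"fn": "carry_out", "kwargs": {
  "rows": [
    {"x": 0,"y": 0,"z": 30,"turn": 0},
    {"x": 0,"y": 0,"z": 30,"turn": 0},
    {"x": 0,"y": 0,"z": 30,"turn": 0},
    {"x": 0,"y": 0,"z": 0,"turn": 0},
    {"x": 0,"y": 0,"z": 0,"turn": 0}
  ]
}}

```text
time: 14.3
tcp_pos: [0.5069, 0.3642, 0.1067]
eef_rot: [-3.14, -0.002, -3.018]
force: [0.0, 0.6, 0.7]
finger_gap: 0.0621
```

```bash
python3 - <<'E'
from h import *
rel(.508,.365,.091,np.pi+YAW)
s=snap('side','s9'); cv2.imwrite('pics/s9c.png',cv2.resize(s[140:320,220:420,::-1],None,fx=3,fy=3))
E
```

```text
t 14.3 turn -0.001 shift mm [-1.2  0.6 15.7] tcp [0.5069 0.3642 0.1067] rot [-3.140e+00 -2.000e-03 -3.018e+00] gap 0.0621 F [0.  0.6 0.7]
```

View pics/s9c.png

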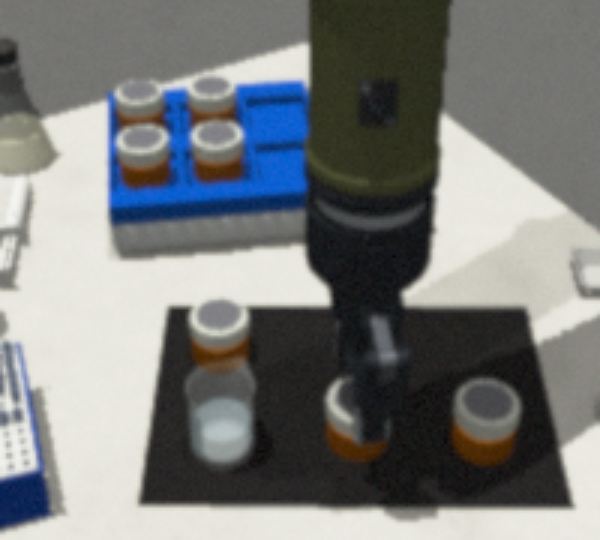

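The fingers straddle jar D (357,415 in the zoom) and the beaker is clear.

Emit:
{"fn": "carry_out", "kwargs": {
  "rows": [
    {"x": -1,"y": 0.4,"z": 10,"turn": 0},
    {"x": 0,"y": 0,"z": 5.5,"turn": 0},
    {"x": 0,"y": 0,"z": 0,"turn": 0}
  ]
}}

```text
time: 14.65
tcp_pos: [0.5078, 0.3653, 0.0914]
eef_rot: [-3.141, -0.001, -3.017]
force: [0.6, -0.2, -0.3]
finger_gap: 0.0623
```

Emit:
{"fn": "carry_out", "kwargs": {
  "rows": [
    {"x": 0,"y": 0,"z": 0,"turn": 0},
    {"x": 0,"y": 0,"z": 0,"turn": 0},
    {"x": 0,"y": 0,"z": 0,"turn": 0},
    {"x": 0,"y": 0,"z": 0,"turn": 0},
    {"x": 0,"y": 0,"z": 0,"turn": 0},
    {"x": 0,"y": 0,"z": 0,"turn": 0}
  ],
  "fingers": 30,
  "force": 30
}}

```text
time: 15.25
tcp_pos: [0.5084, 0.3657, 0.0924]
eef_rot: [3.141, 0.001, -3.017]
force: [0.5, -0.0, 3.3]
finger_gap: 0.0413
```

Emit:
{"fn": "carry_out", "kwargs": {
  "rows": [
    {"x": 0,"y": 0,"z": -20,"turn": 0},
    {"x": 0,"y": 0,"z": -40,"turn": 0},
    {"x": 0,"y": 0,"z": -40,"turn": 0},
    {"x": 0,"y": 0,"z": -30,"turn": 0},
    {"x": 0,"y": 0,"z": 0,"turn": 0},
    {"x": 0,"y": 0,"z": 0,"turn": 0}
  ]
}}

```text
time: 15.85
tcp_pos: [0.508, 0.3654, 0.222]
eef_rot: [3.141, 0.0, -3.017]
force: [-1.0, 0.7, -1.2]
finger_gap: 0.0409
```

```bash
python3 - <<'E'
from h import *
rel(*pocket(2),.22,np.pi+YAW)
im=snap('top','t10')
for u,v,r in lids(im):
    if 210<u<440 and 110<v<290: print(np.round((u,v,r),1), ray('top',u,v,.042).round(4), ray('top',u,v,.086).round(4))
E
```

```text
t 15.85 turn -0.0 shift mm [ -10.6 -338.6    2. ] tcp [0.508  0.3654 0.222 ] rot [ 3.141  0.    -3.017] gap 0.0409 F [-1.   0.7 -1.2]
[366.8 163.8  10.5] [0.6197 0.1102 0.042 ] [0.6106 0.1142 0.086 ]
[283.5 169.5  10.2] [0.6041 0.2831 0.042 ] [0.5957 0.2783 0.086 ]
[405.8 160.2  10.6] [0.6287 0.0292 0.042 ] [0.6192 0.0374 0.086 ]
[401.5 129.5  10.1] [0.6945 0.0378 0.042 ] [0.6815 0.0456 0.086 ]
[364.5 133.8  10.2] [0.6838 0.1154 0.042 ] [0.6714 0.1192 0.086 ]
```

Emit:
{"fn": "carry_out", "kwargs": {
  "rows": [
    {"x": -1.3,"y": -42.3,"z": 0,"turn": 0},
    {"x": -1.3,"y": -42.3,"z": 0,"turn": 0},
    {"x": -1.3,"y": -42.3,"z": 0,"turn": 0},
    {"x": -1.3,"y": -42.3,"z": 0,"turn": 0},
    {"x": -1.3,"y": -42.3,"z": 0,"turn": 0},
    {"x": -1.3,"y": -42.3,"z": 0,"turn": 0},
    {"x": -1.3,"y": -42.3,"z": 0,"turn": 0},
    {"x": -1.5,"y": -42.5,"z": 0,"turn": 0}
  ]
}}

```text
time: 16.7
tcp_pos: [0.5594, 0.0291, 0.2198]
eef_rot: [-3.141, -0.004, -3.017]
force: [0.8, 0.8, -1.3]
finger_gap: 0.041
```

Emit:
{"fn": "carry_out", "kwargs": {
  "rows": [
    {"x": 0,"y": 0,"z": 20,"turn": 0},
    {"x": 0,"y": 0,"z": 20,"turn": 0},
    {"x": 0,"y": 0,"z": 0,"turn": 0},
    {"x": 0,"y": 0,"z": 0,"turn": 0},
    {"x": 0,"y": 0,"z": 0,"turn": 0}
  ]
}}

```text
time: 17.2
tcp_pos: [0.5608, 0.0312, 0.1822]
eef_rot: [-3.141, 0.0, -3.017]
force: [0.4, 0.5, 0.3]
finger_gap: 0.0413
```

```bash
python3 - <<'E'
from h import *
rel(*pocket(2),.1365,np.pi+YAW)
E
```

```text
t 17.2 turn 0.0 shift mm [ 0.3 -0.4 45.7] tcp [0.5608 0.0312 0.1822] rot [-3.141  0.    -3.017] gap 0.0413 F [0.4 0.5 0.3]
```

Emit:
{"fn": "carry_out", "kwargs": {
  "rows": [
    {"x": 0,"y": -0.4,"z": 20,"turn": 0},
    {"x": 0,"y": 0,"z": 15,"turn": 0},
    {"x": 0,"y": 0,"z": 6,"turn": 0},
    {"x": 0,"y": 0,"z": 4,"turn": 0},
    {"x": 0,"y": 0,"z": 0,"turn": 0},
    {"x": 0,"y": 0,"z": 0,"turn": 0}
  ]
}}

```text
time: 17.8
tcp_pos: [0.561, 0.0304, 0.1374]
eef_rot: [3.142, 0.001, -3.017]
force: [0.4, -0.1, -0.4]
finger_gap: 0.0408
```

Emit:
{"fn": "carry_out", "kwargs": {
  "rows": [
    {"x": 0,"y": 0,"z": 0,"turn": 0},
    {"x": 0,"y": 0,"z": 0,"turn": 0},
    {"x": 0,"y": 0,"z": 0,"turn": 0},
    {"x": 0,"y": 0,"z": -15,"turn": 0},
    {"x": 0,"y": 0,"z": -30,"turn": 0},
    {"x": 0,"y": 0,"z": -40,"turn": 0},
    {"x": 0,"y": 0,"z": 0,"turn": 0},
    {"x": 0,"y": 0,"z": 0,"turn": 0}
  ],
  "fingers": 56
}}

```text
time: 18.6
tcp_pos: [0.5615, 0.0304, 0.2241]
eef_rot: [3.141, 0.004, -3.018]
force: [0.2, -0.1, -0.3]
finger_gap: 0.0559
```

```bash
python3 - <<'E'
from h import *
rel(.4238,.369,.2,np.pi+YAW)
im=snap('top','t11')
for u,v,r in lids(im):
    if 210<u<440 and 110<v<290: print(np.round((u,v,r),1), ray('top',u,v,.042).round(4), ray('top',u,v,.086).round(4))
s=snap('side','s11'); cv2.imwrite('pics/s11c.png',cv2.resize(s[140:320,220:420,::-1],None,fx=3,fy=3))
E
```

```text
t 18.6 turn -0.0 shift mm [ 94.6 353.1  24.1] tcp [0.5615 0.0304 0.2241] rot [ 3.141  0.004 -3.018] gap 0.0559 F [ 0.2 -0.1 -0.3]
[366.8 163.8  10.6] [0.6197 0.1102 0.042 ] [0.6106 0.1142 0.086 ]
[364.2 134.   10.4] [0.6833 0.1159 0.042 ] [0.6709 0.1197 0.086 ]
[238.2 256.2  10.6] [0.4236 0.3687 0.042 ] [0.4245 0.3595 0.086 ]
[402.  129.8  10.2] [0.694  0.0368 0.042 ] [0.681  0.0446 0.086 ]
[283.5 170.   10.2] [0.603  0.2831 0.042 ] [0.5947 0.2783 0.086 ]
[405.  159.8  10. ] [0.6298 0.0308 0.042 ] [0.6201 0.0389 0.086 ]
```

View pics/s11c.png

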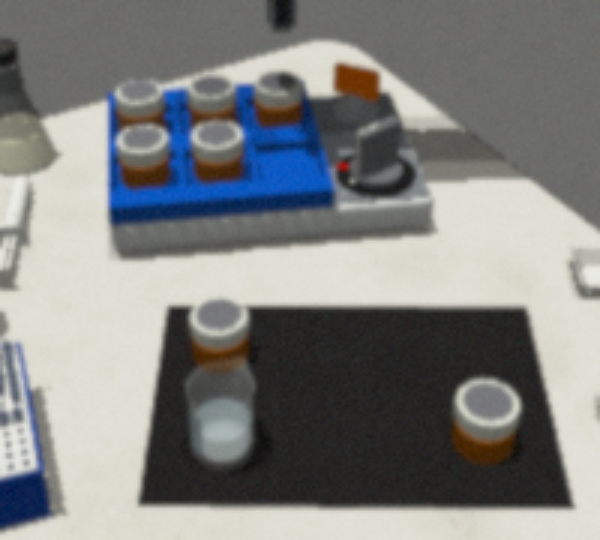

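Five pockets are full and only pocket 1 is empty. I take jar E (.4238,.369); jar C stays as the surplus.

Emit:
{"fn": "carry_out", "kwargs": {
  "rows": [
    {"x": 11.8,"y": 44.1,"z": 0,"turn": 0},
    {"x": 11.8,"y": 44.1,"z": 0,"turn": 0},
    {"x": 11.8,"y": 44.1,"z": 4,"turn": 0},
    {"x": 11.8,"y": 44.1,"z": 4,"turn": 0},
    {"x": 11.8,"y": 44.1,"z": 4,"turn": 0},
    {"x": 11.8,"y": 44.1,"z": 4,"turn": 0},
    {"x": 11.8,"y": 44.1,"z": 4,"turn": 0},
    {"x": 12,"y": 44.4,"z": 4,"turn": 0}
  ],
  "fingers": 62
}}

```text
time: 19.5
tcp_pos: [0.4216, 0.37, 0.1965]
eef_rot: [-3.14, -0.002, -3.018]
force: [0.2, 0.3, -0.5]
finger_gap: 0.0619
```

Emit:
{"fn": "carry_out", "kwargs": {
  "rows": [
    {"x": 0,"y": 0,"z": 0,"turn": 0},
    {"x": 0,"y": 0,"z": 30,"turn": 0},
    {"x": 0,"y": 0,"z": 30,"turn": 0},
    {"x": 0,"y": 0,"z": 30,"turn": 0},
    {"x": 0,"y": 0,"z": 0,"turn": 0},
    {"x": 0,"y": 0,"z": 0,"turn": 0}
  ]
}}

```text
time: 20.1
tcp_pos: [0.4228, 0.3683, 0.1074]
eef_rot: [-3.14, -0.002, -3.018]
force: [0.3, 0.7, 0.3]
finger_gap: 0.0616
```

```bash
python3 - <<'E'
from h import *
rel(.4238,.369,.091,np.pi+YAW)
s=snap('side','s12'); cv2.imwrite('pics/s12c.png',cv2.resize(s[140:320,220:420,::-1],None,fx=3,fy=3))
E
```

```text
t 20.1 turn -0.001 shift mm [-1.1  0.6 16.4] tcp [0.4228 0.3683 0.1074] rot [-3.140e+00 -2.000e-03 -3.018e+00] gap 0.0616 F [0.3 0.7 0.3]
```

View pics/s12c.png

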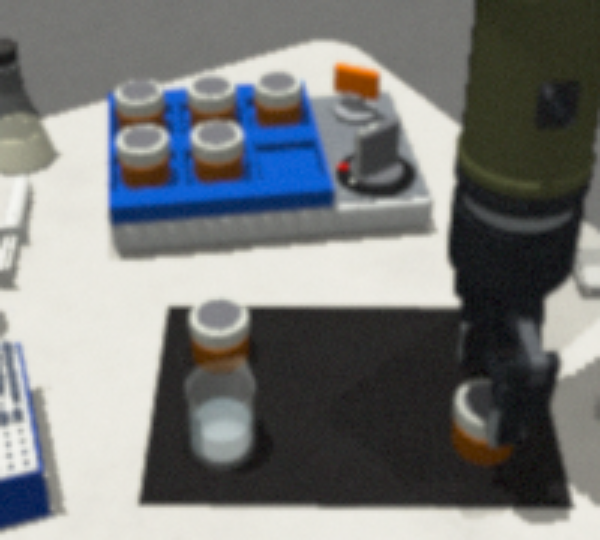

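Jar E (485,415) is between the fingers, so I grip it.

Emit:
{"fn": "carry_out", "kwargs": {
  "rows": [
    {"x": -1,"y": 0.4,"z": 10,"turn": 0},
    {"x": 0,"y": 0,"z": 6,"turn": 0},
    {"x": 0,"y": 0,"z": 0,"turn": 0}
  ]
}}

```text
time: 20.45
tcp_pos: [0.4237, 0.3693, 0.0914]
eef_rot: [-3.141, -0.001, -3.017]
force: [0.0, -1.0, 0.3]
finger_gap: 0.0622
```

Emit:
{"fn": "carry_out", "kwargs": {
  "rows": [
    {"x": 0,"y": 0,"z": 0,"turn": 0},
    {"x": 0,"y": 0,"z": 0,"turn": 0},
    {"x": 0,"y": 0,"z": 0,"turn": 0},
    {"x": 0,"y": 0,"z": 0,"turn": 0},
    {"x": 0,"y": 0,"z": 0,"turn": 0},
    {"x": 0,"y": 0,"z": 0,"turn": 0}
  ],
  "fingers": 30,
  "force": 30
}}

```text
time: 21.05
tcp_pos: [0.4243, 0.3698, 0.0924]
eef_rot: [3.141, 0.001, -3.017]
force: [1.2, -0.5, 3.6]
finger_gap: 0.0411
```

Emit:
{"fn": "carry_out", "kwargs": {
  "rows": [
    {"x": 0,"y": 0,"z": -20,"turn": 0},
    {"x": 0,"y": 0,"z": -40,"turn": 0},
    {"x": 0,"y": 0,"z": -40,"turn": 0},
    {"x": 0,"y": 0,"z": -30,"turn": 0},
    {"x": 0,"y": 0,"z": 0,"turn": 0},
    {"x": 0,"y": 0,"z": 0,"turn": 0}
  ]
}}

```text
time: 21.65
tcp_pos: [0.4239, 0.3695, 0.222]
eef_rot: [3.141, 0.0, -3.017]
force: [0.2, -0.0, -0.8]
finger_gap: 0.0409
```

```bash
python3 - <<'E'
from h import *
rel(*pocket(1),.22,np.pi+YAW)
im=snap('top','t13')
for u,v,r in lids(im):
    if 210<u<440 and 110<v<290: print(np.round((u,v,r),1), ray('top',u,v,.042).round(4), ray('top',u,v,.086).round(4))
E
```

```text
t 21.65 turn -0.0 shift mm [ -93.6 -277.1    2. ] tcp [0.4239 0.3695 0.222 ] rot [ 3.141  0.    -3.017] gap 0.0409 F [ 0.2 -0.  -0.8]
[409.2 189.2  10.9] [0.5679 0.0223 0.042 ] [0.5615 0.0308 0.086 ]
[402.  129.8  10.2] [0.694  0.0368 0.042 ] [0.681  0.0446 0.086 ]
[367.  163.8  10.6] [0.6197 0.1097 0.042 ] [0.6106 0.1138 0.086 ]
[364.5 133.8  10.2] [0.6838 0.1154 0.042 ] [0.6714 0.1192 0.086 ]
[283.5 170.   10.2] [0.603  0.2831 0.042 ] [0.5947 0.2783 0.086 ]
[405.5 160.8  10.6] [0.6277 0.0297 0.042 ] [0.6181 0.0379 0.086 ]
```

Emit:
{"fn": "carry_out", "kwargs": {
  "rows": [
    {"x": -13.4,"y": -39.6,"z": 0,"turn": 0},
    {"x": -13.4,"y": -39.6,"z": 0,"turn": 0},
    {"x": -13.4,"y": -39.6,"z": 0,"turn": 0},
    {"x": -13.4,"y": -39.6,"z": 0,"turn": 0},
    {"x": -13.4,"y": -39.6,"z": 0,"turn": 0},
    {"x": -13.3,"y": -39.6,"z": 0,"turn": 0},
    {"x": -13.3,"y": -39.5,"z": 0,"turn": 0},
    {"x": 0,"y": 0,"z": 0,"turn": 0}
  ]
}}

```text
time: 22.5
tcp_pos: [0.5523, 0.0983, 0.2201]
eef_rot: [-3.137, -0.002, -3.028]
force: [-0.7, -0.1, 0.3]
finger_gap: 0.0408
```

Emit:
{"fn": "carry_out", "kwargs": {
  "rows": [
    {"x": 0,"y": 0,"z": 20,"turn": 0},
    {"x": 0,"y": 0,"z": 20,"turn": 0},
    {"x": 0,"y": 0,"z": 0,"turn": 0},
    {"x": 0,"y": 0,"z": 0,"turn": 0},
    {"x": 0,"y": 0,"z": 0,"turn": 0}
  ]
}}

```text
time: 23.0
tcp_pos: [0.5514, 0.1065, 0.1824]
eef_rot: [-3.142, 0.001, -3.017]
force: [0.0, 0.6, 0.8]
finger_gap: 0.0412
```

```bash
python3 - <<'E'
from h import *
rel(*pocket(1),.1365,np.pi+YAW)
E
```

```text
t 23.0 turn 0.0 shift mm [ 0.3 -0.3 45.9] tcp [0.5514 0.1065 0.1824] rot [-3.142e+00  1.000e-03 -3.017e+00] gap 0.0412 F [0.  0.6 0.8]
```

Emit:
{"fn": "carry_out", "kwargs": {
  "rows": [
    {"x": 0,"y": -0.3,"z": 20,"turn": 0},
    {"x": 0,"y": 0,"z": 15,"turn": 0},
    {"x": 0,"y": 0,"z": 6,"turn": 0},
    {"x": 0,"y": 0,"z": 4,"turn": 0},
    {"x": 0,"y": 0,"z": 0,"turn": 0},
    {"x": 0,"y": 0,"z": 0,"turn": 0}
  ]
}}

```text
time: 23.6
tcp_pos: [0.5516, 0.106, 0.1375]
eef_rot: [3.141, 0.001, -3.017]
force: [-0.0, -0.2, -0.2]
finger_gap: 0.0409
```

Emit:
{"fn": "carry_out", "kwargs": {
  "rows": [
    {"x": 0,"y": 0,"z": 0,"turn": 0},
    {"x": 0,"y": 0,"z": 0,"turn": 0},
    {"x": 0,"y": 0,"z": 0,"turn": 0},
    {"x": 0,"y": 0,"z": -15,"turn": 0},
    {"x": 0,"y": 0,"z": -30,"turn": 0},
    {"x": 0,"y": 0,"z": -40,"turn": 0},
    {"x": 0,"y": 0,"z": 0,"turn": 0},
    {"x": 0,"y": 0,"z": 0,"turn": 0}
  ],
  "fingers": 56
}}

```text
time: 24.4
tcp_pos: [0.552, 0.106, 0.2241]
eef_rot: [3.141, 0.004, -3.017]
force: [-0.6, -0.5, -0.3]
finger_gap: 0.0558
```

Emit:
{"fn": "carry_out", "kwargs": {
  "rows": [
    {"x": 0,"y": 40,"z": -20,"turn": 0},
    {"x": 0,"y": 40,"z": -20,"turn": 0},
    {"x": 0,"y": 40,"z": -20,"turn": 0},
    {"x": 0,"y": 40,"z": 0,"turn": 0},
    {"x": 0,"y": 40,"z": 0,"turn": 0},
    {"x": 0,"y": 0,"z": 0,"turn": 0}
  ]
}}

```text
time: 25.0
tcp_pos: [0.5229, 0.3118, 0.2803]
eef_rot: [3.139, -0.003, -3.007]
force: [0.0, -0.3, -0.3]
finger_gap: 0.0558
```

```bash
python3 - <<'E'
from h import *
im=snap('top','t14')
for u,v,r in lids(im):
    if 210<u<440 and 110<v<290: print(np.round((u,v,r),1), ray('top',u,v,.042).round(4), ray('top',u,v,.086).round(4))
cv2.imwrite('pics/t14c.png',cv2.resize(im[110:260,320:450,::-1],None,fx=4,fy=4,interpolation=cv2.INTER_CUBIC))
s=snap('side','s14'); cv2.imwrite('pics/s14c.png',cv2.resize(s[140:320,220:420,::-1],None,fx=3,fy=3))
for n in ['dial_grip','dial_tip','red_mark','key_grip']:
    for c in('top','side'):
        print(n,c,[(round(d['p'],2),np.round(d['position'],4).tolist()) for d in vision.spot_point(n,c)])
print(status.state()['time'])
E
```

```text
[409.  189.5  10.7] [0.5674 0.0228 0.042 ] [0.561  0.0313 0.086 ]
[370.5 194.   10.6] [0.5564 0.102  0.042 ] [0.5505 0.1064 0.086 ]
[366.8 163.8  10.6] [0.6197 0.1102 0.042 ] [0.6106 0.1142 0.086 ]
[364.2 134.   10.3] [0.6833 0.1159 0.042 ] [0.6709 0.1197 0.086 ]
[401.8 129.8  10.3] [0.694  0.0373 0.042 ] [0.681  0.0451 0.086 ]
[405.8 160.5  10.5] [0.6282 0.0292 0.042 ] [0.6187 0.0374 0.086 ]
[283.5 170.   10.2] [0.603  0.2831 0.042 ] [0.5947 0.2783 0.086 ]
dial_grip top [(0.96, [0.4768, 0.108, 0.0724])]
dial_grip side [(0.62, [0.4787, 0.1049, 0.076])]
dial_tip top [(0.84, [0.502, 0.1238, 0.039]), (0.22, [0.5492, 0.1032, 0.0592])]
dial_tip side [(0.51, [0.5023, 0.1265, 0.0384])]
red_mark top [(0.67, [0.509, 0.0909, 0.0381])]
red_mark side []
key_grip top [(0.64, [0.4942, 0.0053, 0.0783]), (0.38, [0.6717, 0.117, 0.0495])]
key_grip side []
25.5
```

View pics/t14c.png

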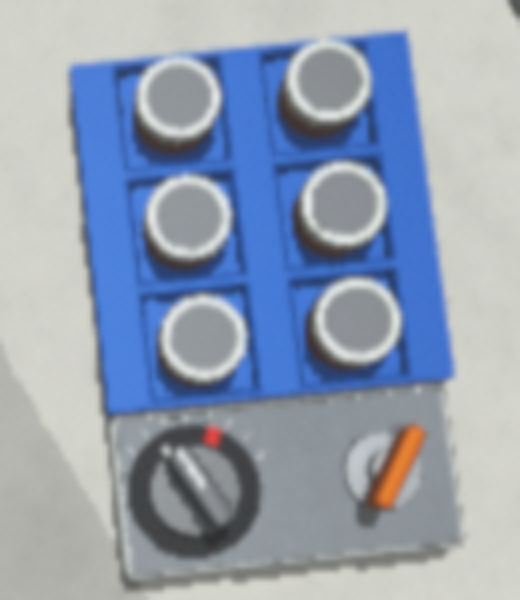

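View pics/s14c.png

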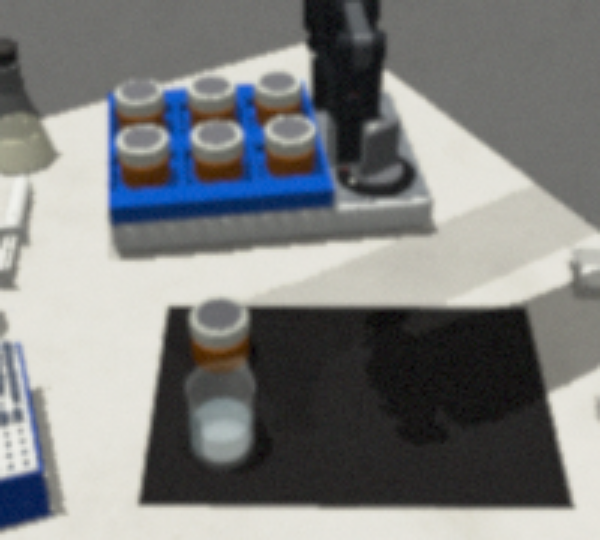

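All six pockets hold upright jars, each within about 2 mm of its centre. Next I measure the dial geometry.

```bash
python3 - <<'E'
from h import *
im=cv2.imread('pics/t14.png')
def px(x,y): return ((x+.5)/4-.5+320,(y+.5)/4-.5+110)
ax=ray('top',*px(194,490),.040); rm=ray('top',*px(212,436),.040); tip=ray('top',*px(166,450),.041)
print('ax',ax,'rm',rm,'tip',tip)
a=lambda p,q:np.arctan2(p[1]-q[1],p[0]-q[0])
print('ang rm',a(rm,ax),np.hypot(*(rm-ax)[:2]),'tip',a(tip,ax),np.hypot(*(tip-ax)[:2]))
k1=ray('top',*px(380,495),.089); k2=ray('top',*px(412,437),.089); print('key',(k1+k2)/2,a(k2,k1),np.hypot(*(k2-k1)[:2]))
kd=ray('top',*px(386,471),.047); print('key disc',kd)
O=PC-Rz(YAW)@[.0425,0]; print('shaker',O)
for n,p in (('ax',ax),('key',(k1+k2)/2),('kd',kd),('spot',np.array([.4775,.107]))): print(n,(Rz(-YAW)@(p[:2]-O)).round(4))
c=cv2.resize(im[205:265,340:440],None,fx=8,fy=8,interpolation=cv2.INTER_CUBIC); cv2.imwrite('pics/dial.png',c)
E
```

```text
ax [0.47811658 0.10606868 0.04      ] rm [0.50587051 0.09707171 0.04      ] tip [0.4981338  0.12061068 0.041     ]
ang rm -0.3134802402628215 0.029175774197304827 tip 0.6282740475120829 0.024741843852246648
key [0.48968387 0.01378288 0.089     ] -0.5051088825500009 0.0322345248433137
key disc [0.48950427 0.00979851 0.047     ]
shaker [0.57322896 0.07062241]
ax [-0.09   0.047]
key [-0.09  -0.046]
kd [-0.0906 -0.05  ]
spot [-0.0905  0.048 ]
```

View pics/dial.png

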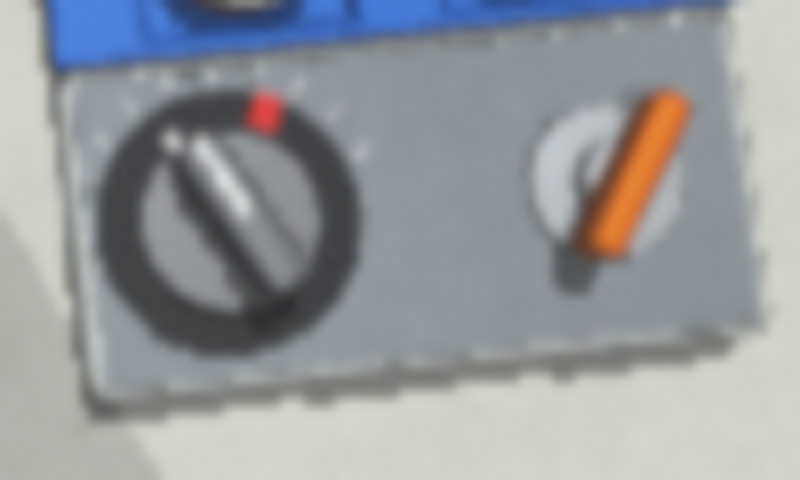

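Dial axis is about (.478,.1065), the pointer is at 0.63 rad and the red mark at −0.31 rad (8x view: ring centre 228,222; mark 265,113; tip dot 172,138). So the dial needs about 0.94 rad clockwise.

Emit:
{"fn": "carry_out", "kwargs": {
  "rows": [
    {"x": 0,"y": 0,"z": 0,"turn": -0.125},
    {"x": 0,"y": 0,"z": 0,"turn": -0.125},
    {"x": 0,"y": 0,"z": 0,"turn": -0.125},
    {"x": 0,"y": 0,"z": 0,"turn": -0.125},
    {"x": 0,"y": 0,"z": 0,"turn": 0},
    {"x": 0,"y": 0,"z": 0,"turn": 0}
  ],
  "fingers": 40
}}

```text
time: 26.1
tcp_pos: [0.5266, 0.3041, 0.282]
eef_rot: [3.142, 0.0, -2.521]
force: [-0.5, 0.5, 0.2]
finger_gap: 0.0399
```

```bash
python3 - <<'E'
from h import *
rel(.478,.1065,.2,.63+np.pi); print(np.round(status.state()['joints'],3))
E
```

```text
t 26.1 turn -0.009 shift mm [ 155.6 -131.    82. ] tcp [0.5266 0.3041 0.282 ] rot [ 3.142  0.    -2.521] gap 0.0399 F [-0.5  0.5  0.2]
[-0.762  0.242  0.231  1.601 -0.057  1.305  1.669]
```

Emit:
{"fn": "carry_out", "kwargs": {
  "rows": [
    {"x": 31.1,"y": -26.2,"z": 8,"turn": -0.009},
    {"x": 31.1,"y": -26.2,"z": 18,"turn": 0},
    {"x": 31.1,"y": -26.2,"z": 18,"turn": 0},
    {"x": 31.1,"y": -26.2,"z": 18,"turn": 0},
    {"x": 31.2,"y": -26.2,"z": 20,"turn": 0},
    {"x": 0,"y": 0,"z": 0,"turn": 0},
    {"x": 0,"y": 0,"z": 0,"turn": 0}
  ]
}}

```text
time: 26.8
tcp_pos: [0.478, 0.106, 0.1999]
eef_rot: [3.141, 0.0, -2.513]
force: [0.9, 0.1, 0.2]
finger_gap: 0.0399
```

```bash
python3 - <<'E'
from h import *
rel(.478,.1065,.135,.63+np.pi); print(np.round(status.state()['joints'],3))
s=snap('side','s15'); cv2.imwrite('pics/s15c.png',cv2.resize(s[120:260,280:400,::-1],None,fx=4,fy=4))
s=snap('top','t15'); cv2.imwrite('pics/t15c.png',cv2.resize(s[150:280,320:450,::-1],None,fx=4,fy=4))
E
```

```text
t 26.8 turn -0.001 shift mm [-0.3  0.4 64.9] tcp [0.478  0.106  0.1999] rot [ 3.141  0.    -2.513] gap 0.0399 F [0.9 0.1 0.2]
[-0.599  0.057  0.338  1.981 -0.022  1.107  1.949]
```

View pics/s15c.png

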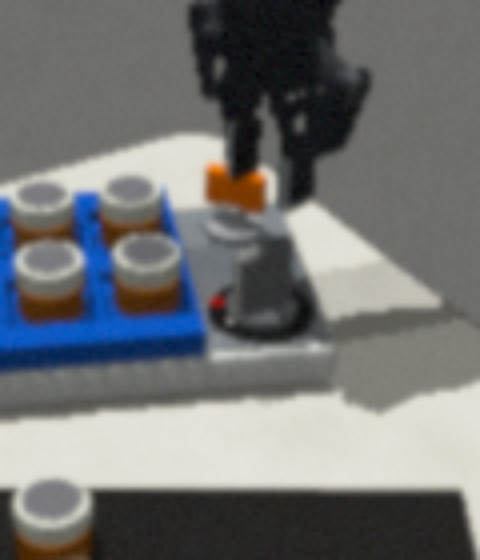

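View pics/t15c.png

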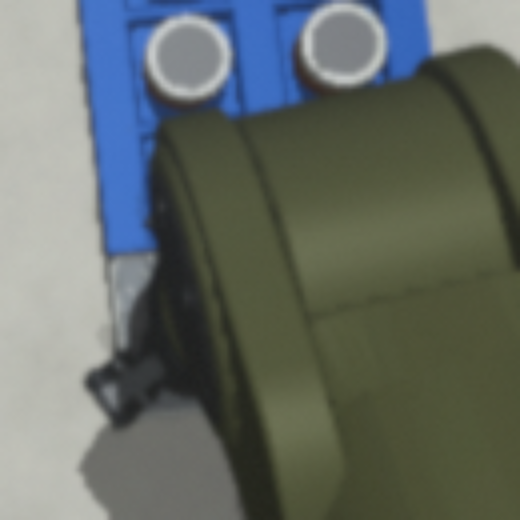

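The fingers hang straddling the dial bar in the side view (bar at 265,265), so I descend.

Emit:
{"fn": "carry_out", "kwargs": {
  "rows": [
    {"x": 0,"y": 0.4,"z": 20,"turn": 0},
    {"x": 0,"y": 0,"z": 20,"turn": 0},
    {"x": 0,"y": 0,"z": 15,"turn": 0},
    {"x": 0,"y": 0,"z": 10,"turn": 0},
    {"x": 0,"y": 0,"z": 0,"turn": 0},
    {"x": 0,"y": 0,"z": 0,"turn": 0}
  ]
}}

```text
time: 27.5
tcp_pos: [0.4785, 0.1078, 0.1355]
eef_rot: [-3.141, 0.001, -2.508]
force: [0.0, 0.3, 1.1]
finger_gap: 0.0398
```

Emit:
{"fn": "carry_out", "kwargs": {
  "rows": [
    {"x": 0,"y": 0,"z": 0,"turn": 0},
    {"x": 0,"y": 0,"z": 0,"turn": 0},
    {"x": 0,"y": 0,"z": 0,"turn": 0},
    {"x": 0,"y": 0,"z": 0,"turn": 0},
    {"x": 0,"y": 0,"z": 0,"turn": 0},
    {"x": 0,"y": 0,"z": 0,"turn": 0},
    {"x": 0,"y": 0,"z": 0,"turn": 0}
  ],
  "fingers": 4,
  "force": 25
}}

```text
time: 28.2
tcp_pos: [0.479, 0.1068, 0.1359]
eef_rot: [-3.14, 0.002, -2.509]
force: [1.5, -2.5, 6.3]
finger_gap: 0.0113
```

Emit:
{"fn": "carry_out", "kwargs": {
  "rows": [
    {"x": 0,"y": 0,"z": 0,"turn": 0.1},
    {"x": 0,"y": 0,"z": 0,"turn": 0.14},
    {"x": 0,"y": 0,"z": 0,"turn": 0.14},
    {"x": 0,"y": 0,"z": 0,"turn": 0.14},
    {"x": 0,"y": 0,"z": 0,"turn": 0.14},
    {"x": 0,"y": 0,"z": 0,"turn": 0.14},
    {"x": 0,"y": 0,"z": 0,"turn": 0.14},
    {"x": 0,"y": 0,"z": 0,"turn": 0}
  ]
}}

```text
time: 29.0
tcp_pos: [0.4793, 0.1055, 0.1359]
eef_rot: [-3.141, 0.003, 2.831]
force: [2.1, -5.4, 6.1]
finger_gap: 0.0114
```

Emit:
{"fn": "carry_out", "kwargs": {
  "rows": [
    {"x": 0,"y": 0,"z": 0,"turn": 0},
    {"x": 0,"y": 0,"z": 0,"turn": 0},
    {"x": 0,"y": 0,"z": 0,"turn": 0}
  ]
}}

```text
time: 29.3
tcp_pos: [0.4793, 0.1054, 0.1359]
eef_rot: [-3.141, 0.003, 2.833]
force: [1.7, -5.2, 6.0]
finger_gap: 0.0115
```

Emit:
{"fn": "carry_out", "kwargs": {
  "rows": [
    {"x": 0,"y": 0,"z": 0,"turn": 0},
    {"x": 0,"y": 0,"z": 0,"turn": 0},
    {"x": 0,"y": 0,"z": 0,"turn": 0},
    {"x": 0,"y": 0,"z": -20,"turn": 0},
    {"x": 0,"y": 0,"z": -35,"turn": 0},
    {"x": 0,"y": 0,"z": -35,"turn": 0},
    {"x": 0,"y": 0,"z": -40,"turn": 0}
  ],
  "fingers": 40
}}

```text
time: 30.0
tcp_pos: [0.4769, 0.1074, 0.2653]
eef_rot: [-3.141, -0.002, 2.835]
force: [0.4, 1.6, -0.2]
finger_gap: 0.0398
```

Emit:
{"fn": "carry_out", "kwargs": {
  "rows": [
    {"x": 0,"y": 45,"z": -10,"turn": 0},
    {"x": 0,"y": 45,"z": -10,"turn": 0},
    {"x": 0,"y": 45,"z": 0,"turn": 0},
    {"x": 0,"y": 45,"z": 0,"turn": 0},
    {"x": 0,"y": 45,"z": 0,"turn": 0},
    {"x": 0,"y": 0,"z": 0,"turn": 0}
  ]
}}

```text
time: 30.6
tcp_pos: [0.544, 0.3298, 0.2826]
eef_rot: [3.14, -0.003, 2.845]
force: [-0.6, 0.5, -1.0]
finger_gap: 0.04
```

```bash
python3 - <<'E'
from h import *
im=snap('top','t16'); cv2.imwrite('pics/dial2.png',cv2.resize(im[205:265,340:440,::-1],None,fx=8,fy=8,interpolation=cv2.INTER_CUBIC))
s=snap('side','s16'); cv2.imwrite('pics/s16c.png',cv2.resize(s[140:320,220:420,::-1],None,fx=3,fy=3))
for n in ['dial_grip','dial_tip','red_mark','key_grip']:
    for c in('top','side'):
        print(n,c,[(round(d['p'],2),np.round(d['position'],4).tolist()) for d in vision.spot_point(n,c)])
rel(.5,.3,.2)
E
```

```text
dial_grip top [(0.84, [0.4782, 0.1092, 0.0749])]
dial_grip side [(0.83, [0.4797, 0.1073, 0.0783]), (0.36, [0.5078, 0.0969, 0.0411])]
dial_tip top [(0.69, [0.5055, 0.0952, 0.037])]
dial_tip side [(0.68, [0.5072, 0.0981, 0.0394]), (0.18, [0.6184, 0.0359, 0.063])]
red_mark top [(0.69, [0.5057, 0.0954, 0.0389])]
red_mark side [(0.46, [0.5023, 0.0996, 0.0384])]
key_grip top [(0.56, [0.4894, 0.0071, 0.0785]), (0.36, [0.5498, 0.1051, 0.0428])]
key_grip side [(0.56, [0.4884, 0.0145, 0.0744])]
t 31.1 turn -0.0 shift mm [ 37.5 -33.8  85.4] tcp [0.546  0.3208 0.2854] rot [3.141 0.    2.834] gap 0.04 F [-0.3  0.2  1. ]
```

View pics/dial2.png

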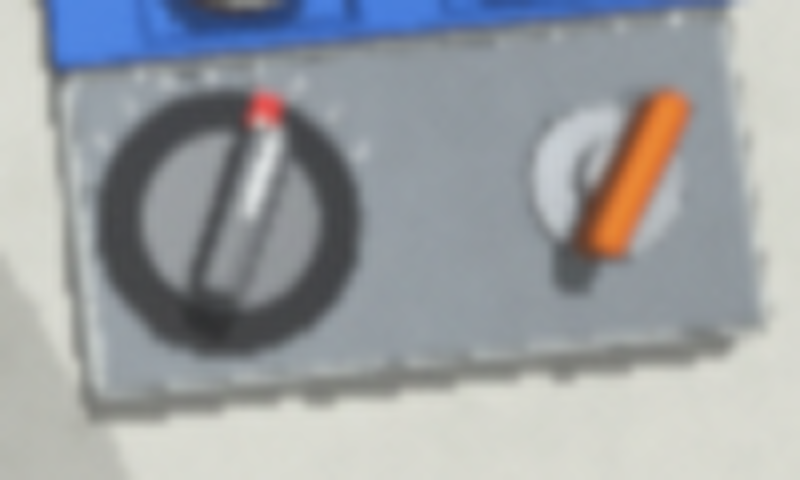

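View pics/s16c.png

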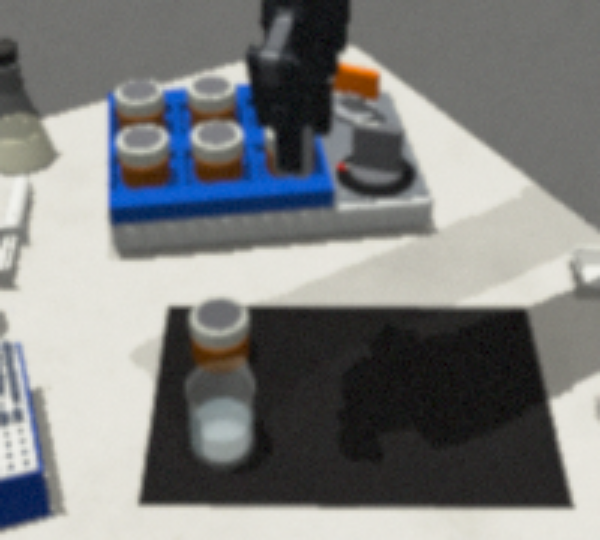

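The dial pointer sits on the red mark (8x view, 266,115). The networks put tip and mark within 1 mm of each other. Now the key.

```bash
cat >> h.py <<'E'
def key(im,zt=.089):
    hsv=cv2.cvtColor(im,cv2.COLOR_RGB2HSV); m=cv2.inRange(hsv,(3,120,90),(22,255,255)); m[:205]=0;m[260:]=0;m[:,395:][:, 50:]=0;m[:,:395]=0
    m[:, :395]=0
    v,u=np.nonzero(m); P=np.array([ray('top',a,b,zt)[:2] for a,b in zip(u,v)],np.float32)
    r=cv2.minAreaRect(P); c=P.mean(0); w,V=np.linalg.eigh(np.cov(P.T)); d=V[:,1]; 
    print('key n',len(P),'mean',c.round(4),'ang',round(float(np.arctan(d[1]/d[0])),3),'rect',np.round(r[0],4),np.round(r[1],4),r[2])
E
python3 - <<'E'
from h import *
im=cv2.imread('pics/t16.png')[:,:,::-1].copy(); key(im)
print(np.round(status.state()['joints'],3))
E
```

```text
key n 123 mean [0.489  0.0135] ang -0.469 rect [0.4888 0.0137] [0.0102 0.0427] 63.27745819091797
[-0.82   0.297  0.305  1.534 -0.091  1.324  0.758]
```

Emit:
{"fn": "carry_out", "kwargs": {
  "rows": [
    {"x": 0,"y": 0,"z": 0,"turn": 0.08},
    {"x": 0,"y": 0,"z": 0,"turn": 0.079},
    {"x": 0,"y": 0,"z": 0,"turn": 0},
    {"x": 0,"y": 0,"z": 0,"turn": 0}
  ]
}}

```text
time: 31.5
tcp_pos: [0.5459, 0.3214, 0.2851]
eef_rot: [3.141, 0.0, 2.677]
force: [0.1, -1.0, 0.3]
finger_gap: 0.0398
```

```bash
python3 - <<'E'
from h import *
rel(.4893,.013,.2,-.466+np.pi)
E
```

```text
t 31.5 turn 0.002 shift mm [ -88.  -301.    85.1] tcp [0.5459 0.3214 0.2851] rot [3.141 0.    2.677] gap 0.0398 F [ 0.1 -1.   0.3]
```

Emit:
{"fn": "carry_out", "kwargs": {
  "rows": [
    {"x": -11,"y": -37.6,"z": 5,"turn": 0.002},
    {"x": -11,"y": -37.6,"z": 5,"turn": 0},
    {"x": -11,"y": -37.6,"z": 5,"turn": 0},
    {"x": -11,"y": -37.6,"z": 5,"turn": 0},
    {"x": -11,"y": -37.6,"z": 10,"turn": 0},
    {"x": -11,"y": -37.6,"z": 15,"turn": 0},
    {"x": -11,"y": -37.6,"z": 20,"turn": 0},
    {"x": -11,"y": -37.8,"z": 20,"turn": 0}
  ]
}}

```text
time: 32.3
tcp_pos: [0.4885, 0.0118, 0.1998]
eef_rot: [3.14, 0.001, 2.676]
force: [1.4, 0.1, -0.8]
finger_gap: 0.0399
```

Emit:
{"fn": "carry_out", "kwargs": {
  "rows": [
    {"x": 0,"y": 0,"z": 0,"turn": 0},
    {"x": 0,"y": 0,"z": 0,"turn": 0},
    {"x": 0,"y": 0,"z": 0,"turn": 0}
  ]
}}

```text
time: 32.6
tcp_pos: [0.4894, 0.0144, 0.2006]
eef_rot: [3.14, 0.001, 2.676]
force: [0.7, -0.6, 0.1]
finger_gap: 0.0399
```

```bash
python3 - <<'E'
from h import *
rel(.4893,.013,.135,-.466+np.pi)
print(np.round(status.state()['joints'],3))
s=snap('side','s17'); cv2.imwrite('pics/s17c.png',cv2.resize(s[120:260,280:400,::-1],None,fx=4,fy=4))
E
```

```text
t 32.6 turn 0.0 shift mm [-0.6 -1.3 65.6] tcp [0.4894 0.0144 0.2006] rot [3.140e+00 1.000e-03 2.676e+00] gap 0.0399 F [ 0.7 -0.6  0.1]
[-0.579  0.054  0.513  1.986 -0.031  1.107  1.052]
```

View pics/s17c.png

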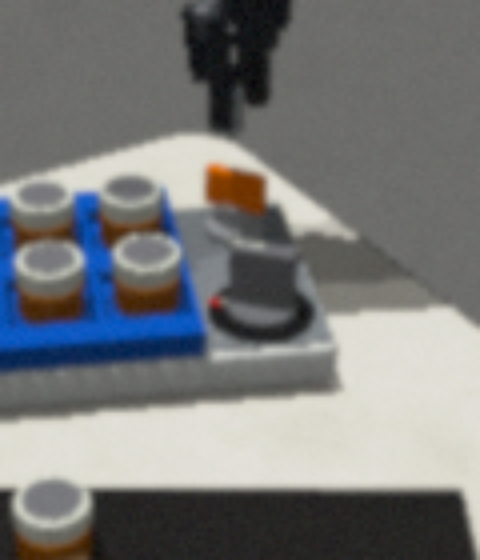

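The gripper is above the key (236,188) with its jaws across the wing. I descend and grip.

Emit:
{"fn": "carry_out", "kwargs": {
  "rows": [
    {"x": -0.5,"y": -1.2,"z": 20,"turn": 0},
    {"x": 0,"y": 0,"z": 20,"turn": 0},
    {"x": 0,"y": 0,"z": 15,"turn": 0},
    {"x": 0,"y": 0,"z": 10,"turn": 0},
    {"x": 0,"y": 0,"z": 0,"turn": 0},
    {"x": 0,"y": 0,"z": 0,"turn": 0}
  ]
}}

```text
time: 33.25
tcp_pos: [0.4892, 0.0125, 0.1354]
eef_rot: [3.141, 0.001, 2.675]
force: [-0.5, -0.9, 0.6]
finger_gap: 0.0405
```

Emit:
{"fn": "carry_out", "kwargs": {
  "rows": [
    {"x": 0,"y": 0,"z": 0,"turn": 0},
    {"x": 0,"y": 0,"z": 0,"turn": 0},
    {"x": 0,"y": 0,"z": 0,"turn": 0},
    {"x": 0,"y": 0,"z": 0,"turn": 0},
    {"x": 0,"y": 0,"z": 0,"turn": 0},
    {"x": 0,"y": 0,"z": 0,"turn": 0},
    {"x": 0,"y": 0,"z": 0,"turn": 0}
  ],
  "fingers": 2,
  "force": 30
}}

```text
time: 33.95
tcp_pos: [0.4887, 0.0111, 0.1358]
eef_rot: [-3.141, 0.0, 2.673]
force: [-3.0, -2.8, 6.0]
finger_gap: 0.0091
```

Emit:
{"fn": "carry_out", "kwargs": {
  "rows": [
    {"x": 0,"y": 0,"z": 0,"turn": 0.1},
    {"x": 0,"y": 0,"z": 0,"turn": 0.14},
    {"x": 0,"y": 0,"z": 0,"turn": 0.14},
    {"x": 0,"y": 0,"z": 0,"turn": 0.14}
  ]
}}

```text
time: 34.35
tcp_pos: [0.4891, 0.0115, 0.1358]
eef_rot: [3.141, 0.0, 2.148]
force: [-1.2, -1.9, 4.4]
finger_gap: 0.0095
```

```bash
python3 - <<'E'
from h import *
rel(.4893,.013,.135)
s=status.state(); print(np.round(s['joints'],3),np.round(s['torque'],3))
s=snap('side','s18'); cv2.imwrite('pics/s18c.png',cv2.resize(s[120:260,280:400,::-1],None,fx=4,fy=4))
E
```

```text
t 34.35 turn -0.0 shift mm [1.2 1.  0.8] tcp [0.4891 0.0115 0.1358] rot [3.141 0.    2.148] gap 0.0095 F [-1.2 -1.9  4.4]
[-0.605  0.146  0.565  2.049 -0.095  0.969  0.586] [-0.279  0.225  0.056]
```

View pics/s18c.png

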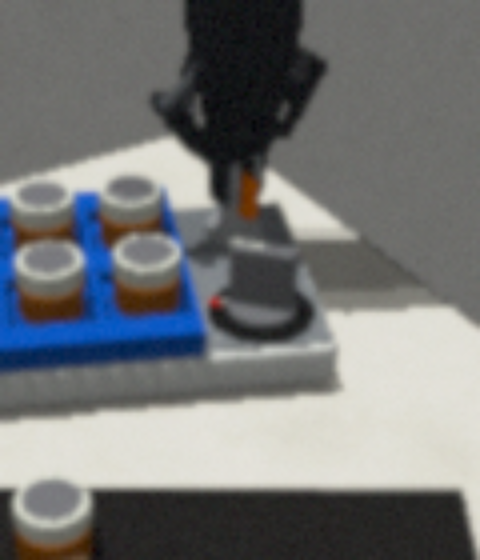

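The key turns with the jaws (torque 0.056 N m), so I keep winding.

Emit:
{"fn": "carry_out", "kwargs": {
  "rows": [
    {"x": 0,"y": 0,"z": 0,"turn": 0.14},
    {"x": 0,"y": 0,"z": 0,"turn": 0.14},
    {"x": 0,"y": 0,"z": 0,"turn": 0.14},
    {"x": 0,"y": 0,"z": 0,"turn": 0.14},
    {"x": 0,"y": 0,"z": 0,"turn": 0.14},
    {"x": 0,"y": 0,"z": 0,"turn": 0.14},
    {"x": 0,"y": 0,"z": 0,"turn": 0.14},
    {"x": 0,"y": 0,"z": 0,"turn": 0.14}
  ]
}}

```text
time: 35.2
tcp_pos: [0.4902, 0.0115, 0.1359]
eef_rot: [3.138, -0.002, 1.031]
force: [3.3, -2.1, 0.5]
finger_gap: 0.0095
```

Emit:
{"fn": "carry_out", "kwargs": {
  "rows": [
    {"x": 0,"y": 0,"z": 0,"turn": 0.14},
    {"x": 0,"y": 0,"z": 0,"turn": 0.14},
    {"x": 0,"y": 0,"z": 0,"turn": 0.14},
    {"x": 0,"y": 0,"z": 0,"turn": 0.14},
    {"x": 0,"y": 0,"z": 0,"turn": 0.14},
    {"x": 0,"y": 0,"z": 0,"turn": 0.14},
    {"x": 0,"y": 0,"z": 0,"turn": 0.14},
    {"x": 0,"y": 0,"z": 0,"turn": 0.14}
  ]
}}

```text
time: 36.0
tcp_pos: [0.4906, 0.0104, 0.1359]
eef_rot: [3.14, -0.005, -0.09]
force: [3.6, -4.1, -0.7]
finger_gap: 0.0095
```

```bash
python3 - <<'E'
from h import *
rel(.4893,.0115,.135)
s=status.state(); print(np.round(s['joints'],3),np.round(s['torque'],3))
E
```

```text
t 36.0 turn -0.0 shift mm [-1.4 -0.9  0.9] tcp [0.4906 0.0104 0.1359] rot [ 3.14  -0.005 -0.09 ] gap 0.0095 F [ 3.6 -4.1 -0.7]
[-0.823  0.171  0.807  2.055 -0.147  0.968 -1.601] [-1.018 -0.648  0.075]
```

Emit:
{"fn": "carry_out", "kwargs": {
  "rows": [
    {"x": 0,"y": 0,"z": 0,"turn": 0.14},
    {"x": 0,"y": 0,"z": 0,"turn": 0.14},
    {"x": 0,"y": 0,"z": 0,"turn": 0.14},
    {"x": 0,"y": 0,"z": 0,"turn": 0.14},
    {"x": 0,"y": 0,"z": 0,"turn": 0}
  ]
}}

```text
time: 36.5
tcp_pos: [0.4904, 0.0099, 0.1359]
eef_rot: [-3.141, -0.005, -0.648]
force: [2.5, -5.2, 2.1]
finger_gap: 0.0094
```

```bash
python3 - <<'E'
from h import *
rel(.4893,.0115,.135)
s=status.state(); print(np.round(s['joints'],3),np.round(s['torque'],3))
E
```

```text
t 36.5 turn -0.0 shift mm [-1.9 -0.7  0.9] tcp [0.4904 0.0099 0.1359] rot [-3.141 -0.005 -0.648] gap 0.0094 F [ 2.5 -5.2  2.1]
[-0.889  0.183  0.883  2.056 -0.168  0.971 -2.138] [-1.214 -0.429 -0.04 ]
```

Emit:
{"fn": "carry_out", "kwargs": {
  "rows": [
    {"x": 0,"y": 0,"z": 0,"turn": 0.12},
    {"x": 0,"y": 0,"z": 0,"turn": 0.12},
    {"x": 0,"y": 0,"z": 0,"turn": 0}
  ]
}}

```text
time: 36.8
tcp_pos: [0.4902, 0.0097, 0.1359]
eef_rot: [-3.14, -0.005, -0.887]
force: [2.5, -6.6, 2.3]
finger_gap: 0.0094
```

```bash
python3 - <<'E'
from h import *
rel(.4893,.0115,.135)
s=status.state(); print(np.round(s['joints'],3),np.round(s['torque'],3))
E
```

```text
t 36.8 turn -0.0 shift mm [-2.  -0.5  0.9] tcp [0.4902 0.0097 0.1359] rot [-3.14  -0.005 -0.887] gap 0.0094 F [ 2.5 -6.6  2.3]
[-0.919  0.189  0.918  2.057 -0.178  0.972 -2.368] [-1.277 -0.264 -0.083]
```

Emit:
{"fn": "carry_out", "kwargs": {
  "rows": [
    {"x": 0,"y": 0,"z": 0,"turn": 0},
    {"x": 0,"y": 0,"z": 0,"turn": 0},
    {"x": 0,"y": 0,"z": 0,"turn": 0},
    {"x": 0,"y": 0,"z": -15,"turn": 0},
    {"x": 0,"y": 0,"z": -25,"turn": 0},
    {"x": 0,"y": 0,"z": 0,"turn": -0.14},
    {"x": 0,"y": 0,"z": 0,"turn": -0.14},
    {"x": 0,"y": 0,"z": 0,"turn": -0.14}
  ],
  "fingers": 40
}}

```text
time: 37.6
tcp_pos: [0.4886, 0.0125, 0.1751]
eef_rot: [-3.141, 0.0, -0.459]
force: [-0.5, 0.7, -0.4]
finger_gap: 0.0401
```

Emit:
{"fn": "carry_out", "kwargs": {
  "rows": [
    {"x": 0,"y": 0,"z": 0,"turn": -0.14},
    {"x": 0,"y": 0,"z": 0,"turn": -0.14},
    {"x": 0,"y": 0,"z": 0,"turn": -0.14},
    {"x": 0,"y": 0,"z": 0,"turn": -0.14},
    {"x": 0,"y": 0,"z": 0,"turn": -0.14},
    {"x": 0,"y": 0,"z": 0,"turn": -0.14},
    {"x": 0,"y": 0,"z": 0,"turn": -0.14},
    {"x": 0,"y": 0,"z": 0,"turn": -0.14}
  ]
}}

```text
time: 38.4
tcp_pos: [0.4885, 0.0123, 0.1748]
eef_rot: [-3.141, -0.0, 0.661]
force: [1.1, 0.1, -0.1]
finger_gap: 0.04
```

Emit:
{"fn": "carry_out", "kwargs": {
  "rows": [
    {"x": 0,"y": 0,"z": 0,"turn": -0.14},
    {"x": 0,"y": 0,"z": 0,"turn": -0.14},
    {"x": 0,"y": 0,"z": 0,"turn": -0.14},
    {"x": 0,"y": 0,"z": 0,"turn": -0.14},
    {"x": 0,"y": 0,"z": 0,"turn": -0.14},
    {"x": 0,"y": 0,"z": 0,"turn": -0.14},
    {"x": 0,"y": 0,"z": 0,"turn": -0.14},
    {"x": 0,"y": 0,"z": 0,"turn": -0.14}
  ]
}}

```text
time: 39.2
tcp_pos: [0.4885, 0.0123, 0.1748]
eef_rot: [-3.141, -0.0, 1.781]
force: [-0.7, 0.2, 1.2]
finger_gap: 0.0399
```

Emit:
{"fn": "carry_out", "kwargs": {
  "rows": [
    {"x": 0,"y": 0,"z": 0,"turn": -0.14},
    {"x": 0,"y": 0,"z": 0,"turn": -0.14},
    {"x": 0,"y": 0,"z": 0,"turn": -0.14},
    {"x": 0,"y": 0,"z": 0,"turn": -0.06},
    {"x": 0,"y": 0,"z": 0,"turn": 0},
    {"x": 0,"y": 0,"z": 0,"turn": 0}
  ]
}}

```text
time: 39.8
tcp_pos: [0.4886, 0.0121, 0.1749]
eef_rot: [3.141, -0.0, 2.253]
force: [-0.1, -0.9, 0.2]
finger_gap: 0.0402
```

```bash
python3 - <<'E'
from h import *
rel(.4893,.0115,.135,-.886+np.pi)
s=status.state(); print(np.round(s['joints'],3),np.round(s['torque'],3))
s=snap('side','s19'); cv2.imwrite('pics/s19c.png',cv2.resize(s[120:260,280:400,::-1],None,fx=4,fy=4))
E
```

```text
t 39.8 turn -0.003 shift mm [-0.9  0.1 39.9] tcp [0.4886 0.0121 0.1749] rot [ 3.141 -0.     2.253] gap 0.0402 F [-0.1 -0.9  0.2]
[-0.737  0.092  0.693  2.018 -0.068  1.054  0.669] [ 0.002 -0.012  0.01 ]
```

View pics/s19c.png

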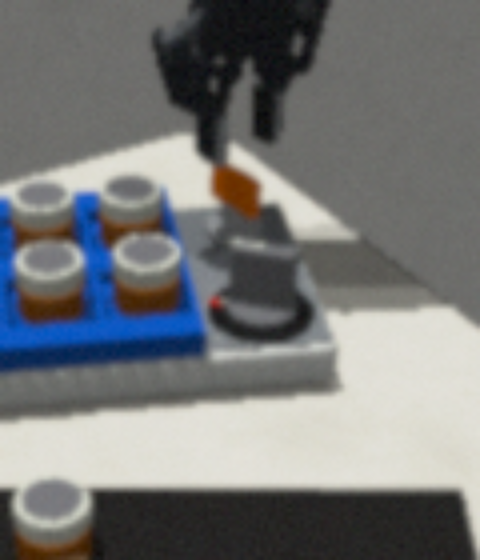

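The key was wound 3.56 rad in that stroke. The jaws are realigned over the wing (236,190), so I regrip and wind to the stop.

Emit:
{"fn": "carry_out", "kwargs": {
  "rows": [
    {"x": -0.9,"y": 0,"z": 15,"turn": 0},
    {"x": 0,"y": 0,"z": 15,"turn": 0},
    {"x": 0,"y": 0,"z": 10,"turn": 0},
    {"x": 0,"y": 0,"z": 0,"turn": 0},
    {"x": 0,"y": 0,"z": 0,"turn": 0}
  ]
}}

```text
time: 40.35
tcp_pos: [0.4894, 0.0112, 0.1351]
eef_rot: [-3.141, 0.0, 2.254]
force: [0.4, -0.1, -0.3]
finger_gap: 0.04
```

Emit:
{"fn": "carry_out", "kwargs": {
  "rows": [
    {"x": 0,"y": 0,"z": 0,"turn": 0},
    {"x": 0,"y": 0,"z": 0,"turn": 0},
    {"x": 0,"y": 0,"z": 0,"turn": 0},
    {"x": 0,"y": 0,"z": 0,"turn": 0},
    {"x": 0,"y": 0,"z": 0,"turn": 0},
    {"x": 0,"y": 0,"z": 0,"turn": 0},
    {"x": 0,"y": 0,"z": 0,"turn": 0}
  ],
  "fingers": 2,
  "force": 30
}}

```text
time: 41.05
tcp_pos: [0.4894, 0.011, 0.1357]
eef_rot: [3.141, -0.0, 2.254]
force: [-2.7, -0.9, 6.3]
finger_gap: 0.0094
```

Emit:
{"fn": "carry_out", "kwargs": {
  "rows": [
    {"x": 0,"y": 0,"z": 0,"turn": 0.08},
    {"x": 0,"y": 0,"z": 0,"turn": 0.08}
  ]
}}

```text
time: 41.25
tcp_pos: [0.4895, 0.0111, 0.1358]
eef_rot: [-3.141, 0.001, 2.095]
force: [-3.9, -2.0, 7.8]
finger_gap: 0.0095
```

```bash
python3 - <<'E'
from h import *
rel(.4893,.0115,.135)
s=status.state(); print(np.round(s['joints'],3),np.round(s['torque'],3),np.round(s['joint_efforts'],3))
E
```

```text
t 41.25 turn -0.0 shift mm [0.5 0.1 0.8] tcp [0.4895 0.0111 0.1358] rot [-3.141e+00  1.000e-03  2.095e+00] gap 0.0095 F [-3.9 -2.   7.8]
[-0.735  0.16   0.708  2.052 -0.125  0.971  0.562] [-0.351  0.544  1.797] [  1.526 -25.121   3.586 -24.944  -1.45   -1.03   -0.954]
```

Moment jumped to 1.8 N m, so the key is at its stop. I hold briefly, release and check.

Emit:
{"fn": "carry_out", "kwargs": {
  "rows": [
    {"x": 0,"y": 0,"z": 0,"turn": 0.02},
    {"x": 0,"y": 0,"z": 0,"turn": 0},
    {"x": 0,"y": 0,"z": 0,"turn": 0},
    {"x": 0,"y": 0,"z": 0,"turn": 0}
  ]
}}

```text
time: 41.65
tcp_pos: [0.4895, 0.0112, 0.1358]
eef_rot: [-3.141, 0.002, 2.081]
force: [-2.6, -2.8, 7.1]
finger_gap: 0.0097
```

```bash
python3 - <<'E'
from h import *
rel(.4893,.0115,.135)
s=status.state(); print(np.round(s['torque'],3))
E
```

```text
t 41.65 turn -0.0 shift mm [0.4 0.  0.8] tcp [0.4895 0.0112 0.1358] rot [-3.141e+00  2.000e-03  2.081e+00] gap 0.0097 F [-2.6 -2.8  7.1]
[-0.434  0.683  1.934]
```

Emit:
{"fn": "carry_out", "kwargs": {
  "rows": [
    {"x": 0,"y": 0,"z": 0,"turn": 0},
    {"x": 0,"y": 0,"z": 0,"turn": 0},
    {"x": 0,"y": 0,"z": 0,"turn": 0},
    {"x": 0,"y": 0,"z": -15,"turn": 0},
    {"x": 0,"y": 0,"z": -30,"turn": 0},
    {"x": 0,"y": 0,"z": -40,"turn": 0},
    {"x": 0,"y": 0,"z": -40,"turn": 0},
    {"x": 0,"y": 0,"z": 0,"turn": 0}
  ],
  "fingers": 40
}}

```text
time: 42.45
tcp_pos: [0.4921, 0.0114, 0.2652]
eef_rot: [3.131, 0.001, 2.073]
force: [1.0, 0.1, -0.4]
finger_gap: 0.04
```

```bash
python3 - <<'E'
from h import *
rel(.52,.3,.28)
E
```

```text
t 42.45 turn -0.0 shift mm [239.5 163.4 -14.8] tcp [0.4921 0.0114 0.2652] rot [3.131e+00 1.000e-03 2.073e+00] gap 0.04 F [ 1.   0.1 -0.4]
```

Emit:
{"fn": "carry_out", "kwargs": {
  "rows": [
    {"x": 34,"y": 23.5,"z": -10,"turn": 0},
    {"x": 34,"y": 23.5,"z": -10,"turn": 0},
    {"x": 34,"y": 23.5,"z": 0,"turn": 0},
    {"x": 34,"y": 23.5,"z": 0,"turn": 0},
    {"x": 34,"y": 23.5,"z": 0,"turn": 0},
    {"x": 34,"y": 23.5,"z": 0,"turn": 0},
    {"x": 34,"y": 23.5,"z": 0,"turn": 0},
    {"x": 0,"y": 0,"z": 0,"turn": 0}
  ]
}}

```text
time: 43.25
tcp_pos: [0.5165, 0.3067, 0.278]
eef_rot: [-3.141, -0.003, 2.083]
force: [-0.7, 0.5, -0.1]
finger_gap: 0.0395
```

```bash
python3 - <<'E'
from h import *
im=snap('top','t20'); key(im)
for u,v,r in lids(im):
    if 210<u<440 and 110<v<290: print(np.round((u,v,r),1), ray('top',u,v,.042).round(4), ray('top',u,v,.086).round(4))
cv2.imwrite('pics/t20c.png',cv2.resize(im[110:260,320:450,::-1],None,fx=4,fy=4,interpolation=cv2.INTER_CUBIC))
s=snap('side','s20'); cv2.imwrite('pics/s20c.png',cv2.resize(s[140:320,220:420,::-1],None,fx=3,fy=3))
for n in ['dial_tip','red_mark','beaker']:
    for c in('top','side'):
        print(n,c,[(round(d['p'],2),np.round(d['position'],4).tolist()) for d in vision.spot_point(n,c)])
E
```

```text
key n 113 mean [0.4891 0.0134] ang -0.94 rect [0.489  0.0134] [0.0101 0.0437] 35.704689025878906
[364.2 134.   10.3] [0.6833 0.1159 0.042 ] [0.6709 0.1197 0.086 ]
[405.5 160.5  10.6] [0.6282 0.0297 0.042 ] [0.6187 0.0379 0.086 ]
[370.5 194.   10.5] [0.5564 0.102  0.042 ] [0.5505 0.1064 0.086 ]
[367.  163.8  10.6] [0.6197 0.1097 0.042 ] [0.6106 0.1138 0.086 ]
[402.  129.2  10.6] [0.695  0.0368 0.042 ] [0.6821 0.0446 0.086 ]
[283.8 170.   10.4] [0.603  0.2825 0.042 ] [0.5948 0.2778 0.086 ]
[408.8 189.5  10.9] [0.5674 0.0233 0.042 ] [0.5609 0.0318 0.086 ]
dial_tip top [(0.71, [0.5074, 0.0969, 0.0358])]
dial_tip side [(0.84, [0.5059, 0.0986, 0.0406]), (0.35, [0.6746, 0.119, 0.0465])]
red_mark top [(0.9, [0.5088, 0.0935, 0.0382])]
red_mark side [(0.65, [0.5037, 0.1002, 0.0371])]
beaker top [(0.39, [0.6719, 0.119, 0.0475])]
beaker side [(0.62, [0.5954, 0.368, -0.0001]), (0.6, [0.6139, 0.1078, 0.0445])]
```

View pics/t20c.png

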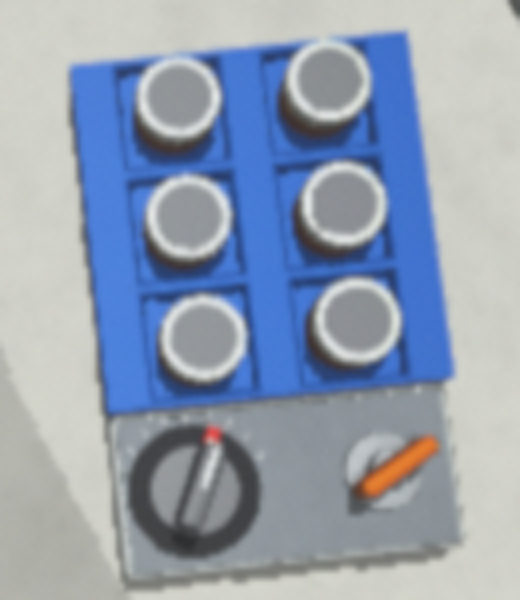

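View pics/s20c.png

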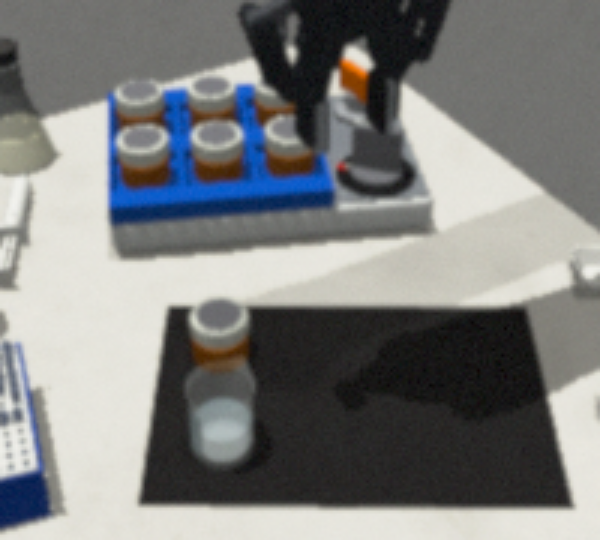

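Final views show the following:
- All six pockets are full.
- The surplus jar and beaker are upright in place.
- The pointer is on the mark.
- The key wing moved 3.62 rad in all and now rests against a hard stop.

I'm handing in.

```bash
python3 -c "
from workcell import workorder
print(workorder.finish_job())"
```

```text
the job is handed in; nothing more can be done
None
```

The job is done and handed in, at about 44 s of robot time.

- **Jars:** I stood four spares in the empty pockets 1–4, each within about 2 mm of its centre in the last top view. The jars already in pockets 5 and 6 did not move. The fifth spare still stands upright on the mat, and the beaker is where it was.
- **Dial:** I turned it about 0.94 rad clockwise. In the last pictures the white pointer lies on the red mark. The networks put tip and mark 3–4 mm apart in the final check (1 mm just after turning), which is within their own error of about 4 mm.
- **Timer key:** I wound it clockwise in two grips. The wing turned about 3.62 rad in all, until the moment jumped from about 0.06 to 1.9 N m and the wing slipped in the jaws. I take that as the stop, but the joint value itself could not be read.

No check failed. The only disagreements were the few-millimetre scatter in the tip and mark readings, and some low-confidence false reports of the beaker.

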